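Strip the centrifuge rotor and collect the load for washing

TASK

Turn the rotor drive's isolator fully off before you touch any tube insert. Then lift every white tube insert out of the rotor's buckets and pick every capped sample tube (round, with six-sided cap and foot) out of the mixed crate, and set them all down inside the steel wash tray, either standing or lying. Leave the flask, jar and key in the crate and do not disturb the things standing around, and only when the whole load is in the tray turn the isolator fully back on.

Things in the scene. Friction and masses are not known exactly. Their poses are not given: they have to be found in the camera images.
- rotor: Fixed rotor on a grey plinth disc, 130 mm radius, 20 mm high, with an aluminium cross (hub top 63 mm up) and four open dark-blue round buckets. Origin: centre of the disc's underside, on the bench; z up. Bucket axes are 82 mm out along +x, +y, -x, -y of this frame; bore 74 mm, outside 84 mm, inner floor 25 mm and rim 75 mm above the bench.
- tray: Fixed open stainless-steel wash tray, 236 (x) by 258 (y) by 32 mm high, walls and floor 4 mm. Origin: centre of its underside, on the bench; z up.
- crate: Fixed open grey plastic crate with mixed labware, 242 (x) by 262 (y) by 50 mm high, walls and floor 6 mm. Origin: centre of its underside, on the bench; z up.
- isolator_box: Isolator housing: fixed grey drum with a black face, 76 mm across, 58 mm high. Origin: centre of its underside on the bench, on the handle's axis; z up. On the face's edge a small white ring (OFF mark) lies towards its +x, a short white stroke (ON mark) 60 deg counter-clockwise from it seen from above.
- isolator (a joint): Isolator handle angle about the upright axis of its drum: 0 = OFF (nose at the ring), 1.047 rad = ON (nose at the stroke); it grows counter-clockwise seen from above. Hard stops at both ends; stiff (about 0.1 N m), it stays where it is left, so turn it fully to the stop.
- isolator_grip (a point): Middle of the isolator handle's grip bar, on the turning axis, 85 mm above the bench; x points along the bar to its narrower nose, z up; it turns with the handle. The bar is 62 mm long, 14 mm wide (9.5 mm at the nose) and 30 mm high (70 to 100 mm above the bench), on a 36 mm boss.
- insert0: White moulded tube insert: eight-lobed octagonal prism, 60 mm across flats, 65 mm across corners, 95 mm high, 0.15 kg; starts standing loose in a rotor bucket, its top 45 mm above the rim. Origin: centre of its underside; z along its height to the holed top; x square to one of its flats (flats every 45 deg). It may be absent.
- insert0_mid (a point): Centre of insert0, 47.5 mm up from its underside; axes as the body.
- insert1: White moulded tube insert: eight-lobed octagonal prism, 60 mm across flats, 65 mm across corners, 95 mm high, 0.15 kg; starts standing loose in a rotor bucket, its top 45 mm above the rim. Origin: centre of its underside; z along its height to the holed top; x square to one of its flats (flats every 45 deg). It may be absent.
- insert1_mid (a point): Centre of insert1, 47.5 mm up from its underside; axes as the body.
- insert2: White moulded tube insert: eight-lobed octagonal prism, 60 mm across flats, 65 mm across corners, 95 mm high, 0.15 kg; starts standing loose in a rotor bucket, its top 45 mm above the rim. Origin: centre of its underside; z along its height to the holed top; x square to one of its flats (flats every 45 deg). It may be absent.
- insert2_mid (a point): Centre of insert2, 47.5 mm up from its underside; axes as the body.
- insert3: White moulded tube insert: eight-lobed octagonal prism, 60 mm across flats, 65 mm across corners, 95 mm high, 0.15 kg; starts standing loose in a rotor bucket, its top 45 mm above the rim. Origin: centre of its underside; z along its height to the holed top; x square to one of its flats (flats every 45 deg). It may be absent.
- insert3_mid (a point): Centre of insert3, 47.5 mm up from its underside; axes as the body.
- tube0: Capped white sample tube: round 30 mm body, six-sided cap (34 mm across flats, 18 mm long) at one end, six-sided foot (34 mm, 8 mm long) at the other, 96 mm long in all, 80 g; starts lying in the crate. Origin: its centre (17 mm above what it lies on); x along it towards the cap. It may be absent.
- tube1: Capped white sample tube: round 30 mm body, six-sided cap (34 mm across flats, 18 mm long) at one end, six-sided foot (34 mm, 8 mm long) at the other, 96 mm long in all, 80 g; starts lying in the crate. Origin: its centre (17 mm above what it lies on); x along it towards the cap. It may be absent.
- tube2: Capped white sample tube: round 30 mm body, six-sided cap (34 mm across flats, 18 mm long) at one end, six-sided foot (34 mm, 8 mm long) at the other, 96 mm long in all, 80 g; starts lying in the crate. Origin: its centre (17 mm above what it lies on); x along it towards the cap. It may be absent.
- flask: Square white flask lying in the crate, body 74 by 44 by 44 mm with a 26 mm round neck, 94 mm long; stays in the crate. Origin: about its middle, underside; x towards the neck.
- jar: Squat round white jar standing in the crate, 58 mm across, 48 mm high; stays in the crate. Origin: centre of its underside.
- key: Steel T-shaped rotor key lying in the crate, 84 mm long, crossbar 56 mm, 14 mm thick; stays in the crate. Origin: about its middle, underside; x towards the crossbar.
- reagent: Bystander: amber bottle, 54 mm across, 120 mm high. Origin: centre of its underside.
- beaker: Bystander: steel cup, 68 mm across, 80 mm high. Origin: centre of its underside.
- tipbox: Bystander: closed grey box, 85 by 120 by 60 mm. Origin: centre of its underside.
Mind the look-alikes: they are no part of the job. What is shaped like the tube1 but black is not meant. What is shaped like the flask but purple is not meant.

How it is judged:
By the outcome, as a careful person would: the job done as asked, in the order asked, and still so for the second after the job is handed in, with the robot touching nothing.
Of insert0, insert1, insert2, insert3 only 2 to 3 are there at a start; the rules pass over those that are not, and their reading is None.
Of tube0, tube1, tube2 only 2 to 3 are there at a start; the rules pass over those that are not, and their reading is None.
At some moment in a run one of tube0, tube1, tube2 may be knocked a few centimetres aside while the robot is not near it.
Once in a run the grip may slacken for a moment while it holds something.
It also fails if it takes over 210 s, if anything falls off the work surface, if the arm or the gripper's body presses on something with over 40 N, if the wrist force passes 120 N, or if a joint passes its speed limit or range.

ROBOT

A 6-joint arm with a two-finger parallel gripper is mounted at the origin on the work surface. World frame = base frame: x ahead of the robot, y to its left, z up, the work surface at z = 0. Lengths are in m, angles in rad, forces in N, time in s.
With the tool pointing down it reaches from about 0.375 to 0.9 m from the base axis. Payload 3.1 kg.
Tool frame: the origin (TCP) lies on the centre line of the jaws, within the pads' length; the fingertips stand 19 mm ahead of it and the grasp point (between the pads) is the TCP; y points along the fingers, z is the direction in which the jaws open and shut, and the axes are right-handed (so a half turn about y gives the same grasp; the last joint's range is limited). The gripper opens to 87 mm and grips with 3 to 60 N. Pads are 19 mm wide; open, the fingers measure 117 mm over their backs; the gripper's body (75 mm by 190 mm) begins 51 mm behind the grasp point.
Start: joints at [-1.444, 0.527, 1.433, -0, 1.181, -0.178], TCP at [0.188, -0.596, 0.242] pointing down, gripper open.
Joint ranges: [-3.08, 3.08], [-0.75, 2.2], [0.22, 2.44], [-1.43, 4.57], [0, 2.65], [-2.85, 2.85]. Speed limits (rad/s): [2.79, 2.79, 3.14, 3.14, 3.14, 3.14].

INTERFACE

Orientations are given as a rotation vector (axis times angle).
In Python, from plant import env gives the robot as it stands.
- The arm moves only by the tool jog_arm, never from a script. Its argument "rows" is a list of rows, each a list of 7 numbers: the turn, a rotation vector about the world's x, y, z in rad, then the shift along the world's x, y, z in cm, then the opening, from 0 (shut) to 1 (fully open). A call has exactly 5 rows; each row shifts and turns the commanded pose from where the row before left it; what a row does not reach is not made up. A row lasts 1/12 s, in which the tool goes at most 41.7 mm and 7.16 degrees, less where a joint would pass 70% of its speed; a pose out of reach is approached as far as the arm can. A call is refused whole if a number of a shift passes 4.17 or a number of a turn 0.125, either way. A call with a gripper value outside its range is refused whole. The fingers move at their own pace and stop on an object; "squeeze" is the grip in N (left out, the last holds). Time passes only in rows, so rows that do not move let the fingers close, or fill a call up. It gives the time, the measured TCP pose, the force and the opening at its end, in the units of the state.
- env.get_obs(): the state, without advancing time (a new reading comes with each control period).
- env.snapshot(name): name is "side" or "top" or "wrist"; returns a dict with "color" (480x640x3 uint8, blue, green, red), "range_z" (480x640 float32, m along the optical axis (not along the pixel's ray), 0 where there is no reading), "mtx" (3x3 intrinsics, pixels), "R" (3x3) and "t" (3): a world point X has camera coordinates R X + t; the wrist camera has in their place "hand_eye" (4x4, takes a point from camera to tool coordinates, whose origin is the TCP and whose axes are the tool frame's). Camera axes: x right, y down, z forward; pixel columns grow to the right and rows downward; lengths in m; the calibration is good to about 2 mm. A picture is of the moment at which its call begins: read the wrist's pose just before it.
- env.hand_in(): hands the job in, once; it reports no verdict.
The state is a dict: "clock": time; "joint_positions": joint angles; "joint_vel": joint speeds; "joint_efforts": joint torques, N m; "position": TCP position; "orientation": TCP orientation; "force": force on the tool from outside, world axes, zero at the start; "moment": the same for the moment, N m; "grip_width": opening from 0.0 (shut) to 1.0 (fully open).
Only numpy, scipy, OpenCV 4.12 (cv2) and the standard library are available. Lean on these libraries where they do the work, as an engineer would, in place of code of your own. Each camera call takes 0.05 s, during which the arm holds its last target.

## Working session

There is one attempt and no reset: what is moved stays moved. The work goes in short steps, Python scripts to look and compute and a tool call to move; the robot and the scene stay as the last step left them, time stands still between calls to the robot, and variables do not carry over. Pictures are saved under pics/ and viewed, and the job is handed in when it is done.

Besides the shell and the picture viewer there is one more tool, called after ">>>" by a JSON object that holds its "method" and its "body", one argument or row to a line. jog_arm: Moves the arm, as the interface text tells. Its arguments: {"type":"object","properties":{"rows":{"type":"array","items":{"type":"array","items":{"type":"number"}}},"squeeze":{"type":"number"}},"required":["rows"]}

```bash
ls; mkdir -p pics; python3 - <<'E'
from plant import env
import cv2,numpy as np,pickle
o=env.get_obs();print(o)
for n in ["top","side","wrist"]:
    s=env.snapshot(n);cv2.imwrite(f"pics/{n}0.png",s["color"]);pickle.dump(s,open(f"pics/{n}0.pkl","wb"))
    print(n,{k:(v.tolist() if v.size<20 else v.shape) for k,v in s.items()})
E
```

```text
pics
{'clock': 0.0, 'joint_positions': array([-1.44445705e+00,  5.28457170e-01,  1.43392152e+00,  6.01542140e-06,
        1.18134602e+00, -1.78464508e-01]), 'joint_vel': array([ 6.26666389e-04, -4.98750641e-04,  9.96411360e-05, -3.52365134e-04,
        9.94912162e-04,  5.45296515e-04]), 'joint_efforts': array([-5.67322513e-04, -4.40046394e+01, -1.76589417e+01,  6.33421121e-02,
        5.82394504e-02, -1.68278493e-04]), 'position': array([ 0.18752889, -0.59548093,  0.24057098]), 'orientation': array([-0.31590721,  2.05943071, -2.05499499]), 'force': array([ 0.08408629,  0.37835793, -0.60022695]), 'moment': array([-0.00212555,  0.04054079,  0.03663418]), 'grip_width': 1.0032355468526681}
top {'color': (480, 640, 3), 'range_z': (480, 640), 'mtx': [[616.3891093394352, 0.0, 326.2180406724285], [0.0, 616.3891093394352, 240.07452452221997], [0.0, 0.0, 1.0]], 'R': [[-0.009463875766309469, -0.9999477624850068, 0.003861004624225711], [-0.9986933361633464, 0.009257945206346317, -0.050258439624420434], [0.0502200692791745, -0.004331599217924168, -0.9987287829485093]], 't': [-0.06050220721885041,
[... 255 characters left out ...]
59016, -0.02376234605418269], [-0.16863718014893744, 0.479854499840751, -0.8609884786999169], [0.32922989095605854, -0.7959104776575429, -0.5080690803975418]], 't': [0.4803212488345351, 0.1975051009017853, 1.4871967223660751]}
wrist {'color': (480, 640, 3), 'range_z': (480, 640), 'mtx': [[408.7968701756199, 0.0, 318.662202408923], [0.0, 408.7968701756199, 240.16360204282233], [0.0, 0.0, 1.0]], 'hand_eye': [[0.0008924041241009504, 0.9526107359953203, 0.30419071202344705, -0.0819087038882497], [0.0003172821106650255, -0.30419108756495294, 0.952610981239515, -0.1432829869619073], [0.9999995514733694, -0.0007535996971664054, -0.0005737077260164613, 0.00024669921496156544], [0.0, 0.0, 0.0, 1.0]]}
```

View pics/top0.png

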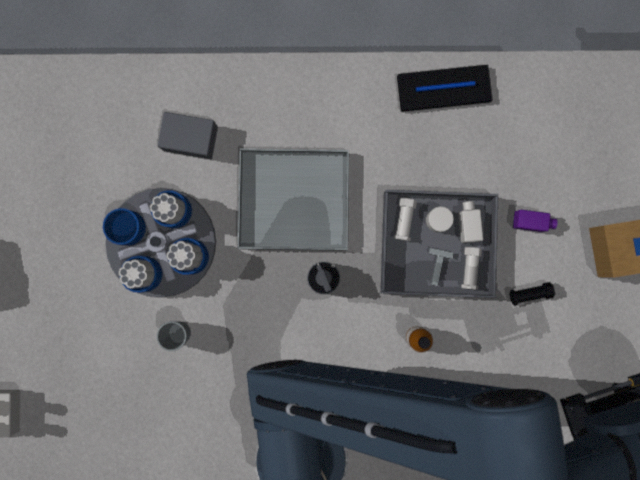

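View pics/side0.png

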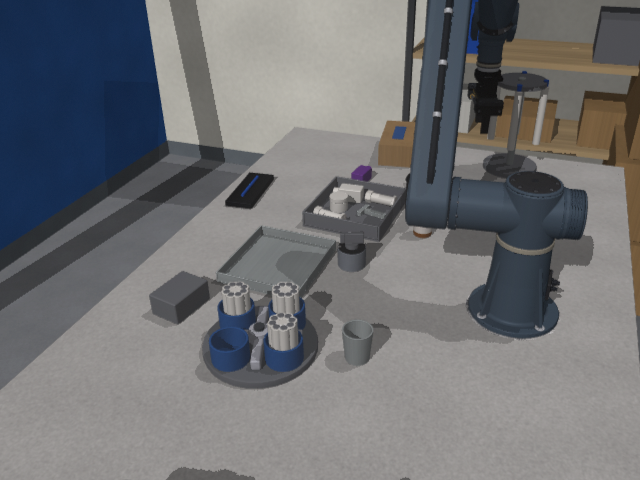

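View pics/wrist0.png

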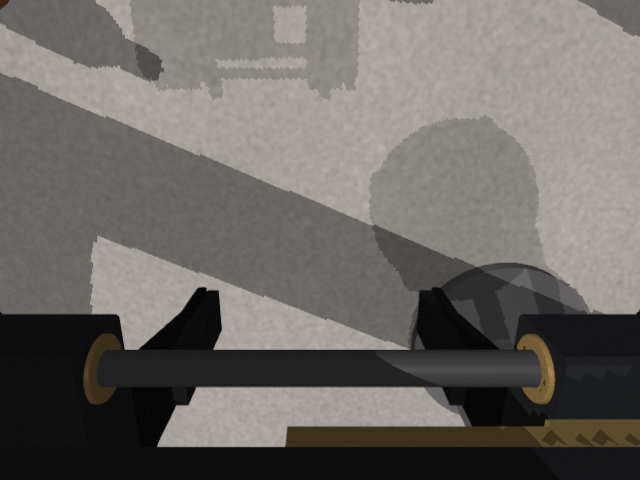

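```bash
cat > h.py <<'E'
from plant import env
import cv2,numpy as np,pickle
from scipy.spatial.transform import Rotation as Ro
def cloud(s,T=None):
    K=s["mtx"];z=s["range_z"];v,u=np.mgrid[0:480,0:640]
    P=np.stack([(u-K[0,2])/K[0,0]*z,(v-K[1,2])/K[1,1]*z,z],-1)
    if "R" in s: return (P-s["t"])@s["R"]
    H=s["hand_eye"];P=P@H[:3,:3].T+H[:3,3]
    R,t=T;return P@R.T+t
def wrist():
    o=env.get_obs();R=Ro.from_rotvec(o["orientation"]).as_matrix()
    s=env.snapshot("wrist");return s,cloud(s,(R,o["position"])),o
E
python3 - <<'E'
from h import *
s=pickle.load(open("pics/top0.pkl","rb"));P=cloud(s)
c=s["color"][140:350,90:560]
cv2.imwrite("pics/c1.png",cv2.resize(c[:,:230],None,fx=3.4,fy=2.8));
cv2.imwrite("pics/c2.png",cv2.resize(s["color"][180:310,370:510],None,fx=5,fy=4.5,interpolation=cv2.INTER_CUBIC))
for u,v in [(165,207),(182,256),(134,273),(124,226),(156,242),(200,240),(295,200),(323,277),(440,218),(403,218),(471,268),(471,222),(439,265),(420,340),(172,335),(187,134),(532,292)]:
    print(u,v,P[v,u].round(4))
# insert tops
z=P[...,2];x,y=P[...,0],P[...,1]
m=((z>0.105)&(z<0.13)&(np.mgrid[0:480,0:640][1]<240)&(np.mgrid[0:480,0:640][0]<300)&(np.mgrid[0:480,0:640][0]>170)).astype(np.uint8)
n,l,st,ce=cv2.connectedComponentsWithStats(m)
for i in range(1,n):
    if st[i,4]>50:
        q=P[l==i];print("top",st[i,4],q.mean(0).round(4),q.min(0).round(4),q.max(0).round(4))
E
```

```text
165 207 [0.5864 0.2884 0.123 ]
182 256 [0.4784 0.2511 0.1222]
134 273 [0.4423 0.3572 0.1177]
124 226 [0.5526 0.4088 0.0282]
156 242 [0.5128 0.3253 0.0588]
200 240 [0.5189 0.2337 0.0129]
295 200 [0.6133 0.0085 0.0023]
323 277 [ 0.4294 -0.057   0.0975]
440 218 [ 0.5623 -0.3282  0.0557]
403 218 [ 0.5648 -0.2453  0.036 ]
471 268 [ 0.4465 -0.4014  0.0386]
471 222 [ 0.5529 -0.4012  0.0488]
439 265 [ 0.4543 -0.3299  0.0232]
420 340 [ 0.2909 -0.2667  0.1237]
172 335 [0.2947 0.3021 0.0013]
187 134 [0.7622 0.2546 0.0595]
532 292 [ 0.3894 -0.5425  0.0371]
top 623 [0.585  0.2903 0.1189] [0.5544 0.2591 0.1051] [0.6162 0.323  0.1272]
top 632 [0.4794 0.2533 0.1188] [0.45   0.2227 0.1052] [0.5095 0.2854 0.128 ]
top 641 [0.44   0.358  0.1188] [0.4092 0.3276 0.1056] [0.4709 0.3902 0.1288]
```

```bash
sleep 0
```

```text
(no output)
```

View pics/c1.png

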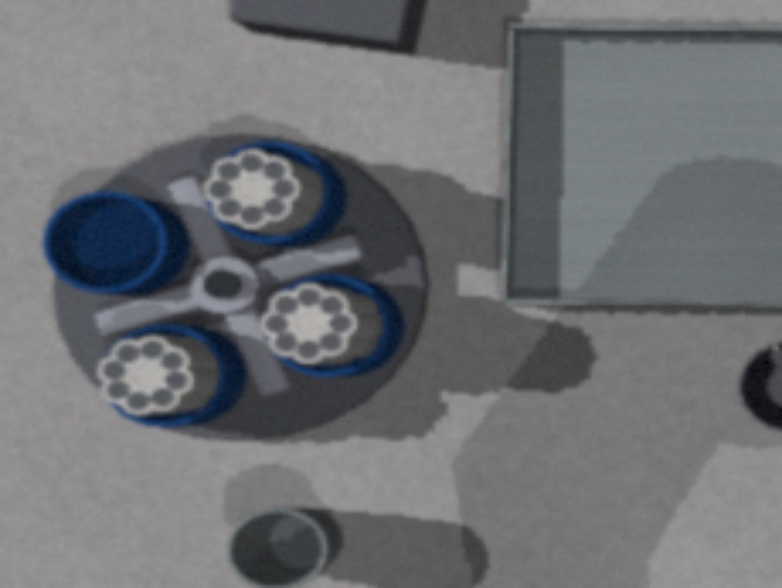

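View pics/c2.png

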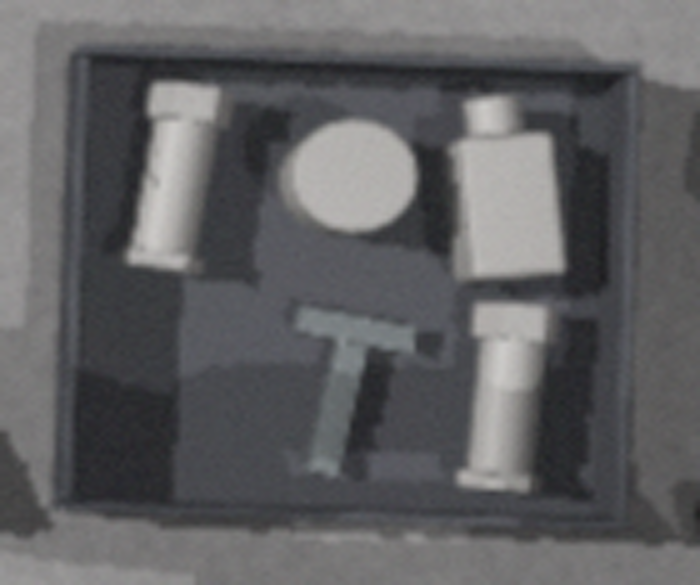

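```bash
python3 - <<'E'
from h import *
s=pickle.load(open("pics/top0.pkl","rb"));P=cloud(s)
cv2.imwrite("pics/c3.png",cv2.resize(s["color"][250:305,295:350],None,fx=10,fy=10,interpolation=cv2.INTER_CUBIC))
U=np.mgrid[0:480,0:640]
x,y,z=P[...,0],P[...,1],P[...,2]
near=np.hypot(x-.43,y+.057)<.06
q=P[near&(z>.088)];print("bar",len(q),q.mean(0),q.min(0),q.max(0))
w,V=np.linalg.eigh(np.cov(q[:,:2].T));print(w,V, np.degrees(np.arctan2(V[1,1],V[0,1])))
r=cv2.minAreaRect((q[:,:2]*1000).astype(np.float32));print(r)
q=P[near&(z>.045)&(z<.066)];print("face",q.mean(0),q.min(0),q.max(0)); print(cv2.minEnclosingCircle((q[:,:2]*1000).astype(np.float32)))
# tray walls
m=(np.abs(x-.61)<.16)&(np.abs(y-.01)<.16)&(z>.02)&(z<.045)
print("tray",cv2.minAreaRect((P[m][:,:2]*1000).astype(np.float32)))
m=(np.abs(x-.5)<.17)&(np.abs(y+.34)<.17)&(z>.041)&(z<.056)
l=cv2.connectedComponents(m.astype(np.uint8))[1]
i=np.bincount(l[m]).argmax();print("crate",cv2.minAreaRect((P[l==i][:,:2]*1000).astype(np.float32)))
gray=s["color"].min(-1)
for cx,cy in [(.565,-.245),(.4465,-.4014)]:
    m=(gray>110)&(np.abs(x-cx)<.06)&(np.abs(y-cy)<.035)&(z>.025)
    l=cv2.connectedComponents(m.astype(np.uint8))[1];i=np.bincount(l[m]).argmax();q=P[l==i]
    w,V=np.linalg.eigh(np.cov(q[:,:2].T));print("tube",len(q),q.mean(0).round(4),V[:,1],cv2.minAreaRect((q[:,:2]*1000).astype(np.float32)))
R=Ro.from_rotvec(env.get_obs()["orientation"]).as_matrix();print(R.round(3))
E
```

```text
bar 1378 [ 0.44053858 -0.0589389   1.3100926 ] [ 0.39818287 -0.07459903  0.0903978 ] [ 0.45616038 -0.04387     1.47248133]
[4.45439686e-06 6.12264643e-05] [[ 0.18787633 -0.98219269]
 [-0.98219269 -0.18787633]] -169.171124757713
((427.07855224609375, -57.88797378540039), (61.054256439208984, 13.858939170837402), 22.074399948120117)
face [ 0.4273669  -0.05792099  0.05724858] [ 0.38987688 -0.09387945  0.04687058] [ 0.46350625 -0.02228553  0.06562784]
((426.7158508300781, -58.11576843261719), 37.62371063232422)
tray ((612.8671264648438, 11.583587646484375), (258.6235656738281, 237.17344665527344), 88.6373062133789)
crate ((503.900634765625, -329.3970642089844), (263.6934509277344, 242.48641967773438), 87.27194213867188)
tube 444 [ 0.5637 -0.2484  0.0362] [-0.98375446  0.17951925] ((562.5468139648438, -248.22567749023438), (29.46576499938965, 96.27686309814453), 80.53474426269531)
tube 444 [ 0.4486 -0.401   0.0359] [-0.99122152  0.1322116 ] ((446.2763671875, -402.5854187011719), (30.982786178588867, 95.04670715332031), 85.04788208007812)
[[-0.954 -0.     0.3  ]
 [-0.3    0.002 -0.954]
 [-0.    -1.    -0.002]]
```

View pics/c3.png

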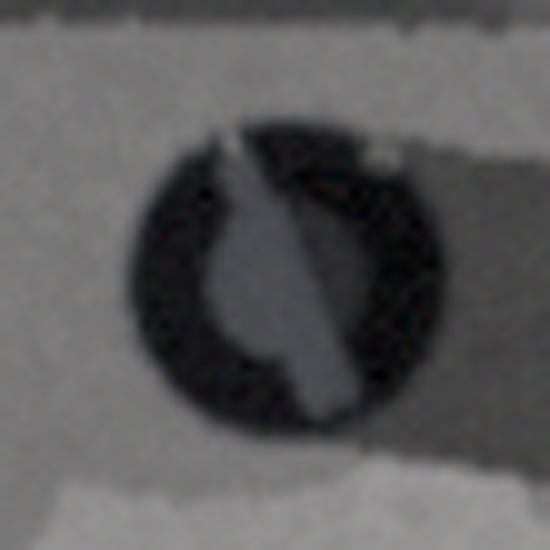

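>>> {"method": "jog_arm", "body": {
  "rows": [
    [0,0,0.016,1.6,3.6,0,1],
    [0,0,0.016,1.6,3.6,0,1],
    [0,0,0.016,1.6,3.6,0,1],
    [0,0,0.016,1.6,3.6,0,1],
    [0,0,0.016,1.6,3.6,0,1]
  ],
  "squeeze": 30
}}

```text
clock: 0.57
position: [0.2678, -0.4142, 0.2413]
orientation: [-0.392, 2.011, -2.01]
force: [1.8, 0.1, -0.0]
grip_width: 1.001
```

>>> {"method": "jog_arm", "body": {
  "rows": [
    [0,0,0,1.6,3.6,0,1],
    [0,0,0,1.6,3.6,0,1],
    [0,0,0,1.6,3.6,0,1],
    [0,0,0,1.6,3.6,0,1],
    [0,0,0,1.6,3.6,0,1]
  ]
}}

```text
clock: 0.98
position: [0.3478, -0.2343, 0.2415]
orientation: [-0.391, 2.011, -2.011]
force: [1.3, -0.4, -0.2]
grip_width: 1.0
```

>>> {"method": "jog_arm", "body": {
  "rows": [
    [0,0,0,1.6,3.6,0,0.5],
    [0,0,0,1.6,3.6,0,0.5],
    [0,0,0,1.6,3.6,0,0.5],
    [0,0,0,1.6,3.6,0,0.5],
    [0,0,0,1.6,3.6,0,0.5]
  ]
}}

```text
clock: 1.4
position: [0.4279, -0.0542, 0.2416]
orientation: [-0.392, 2.011, -2.011]
force: [-0.5, -1.2, -0.3]
grip_width: 0.71
```

```bash
python3 - <<'E'
from h import *
s,P,o=wrist();cv2.imwrite("pics/w1.png",s["color"])
x,y,z=P[...,0],P[...,1],P[...,2]
near=np.hypot(x-.43,y+.057)<.06
q=P[near&(z>.088)&(z<.115)];r=cv2.minAreaRect((q[:,:2]*1000).astype(np.float32));print(len(q),q.mean(0),q.min(0),q.max(0),r)
q=P[near&(z>.045)&(z<.066)];print("face",cv2.minEnclosingCircle((q[:,:2]*1000).astype(np.float32)))
R=Ro.from_rotvec(o["orientation"]).as_matrix();print(o["position"],np.degrees(np.arctan2(R[1,2],R[0,2])),o["joint_positions"])
E
```

```text
1514 [ 0.4250925  -0.05652578  0.0997871 ] [ 0.39459632 -0.07353127  0.08819653] [ 0.4545619  -0.04173162  0.10265719] ((424.8390197753906, -56.7763786315918), (61.87495803833008, 13.953155517578125), 21.730466842651367)
face ((424.8004150390625, -56.6747932434082), 37.81498336791992)
[ 0.4278554  -0.05422591  0.24159664] -67.96044391633409 [-3.86323057e-01  2.67372226e-01  1.89538014e+00 -8.41205108e-05
  9.78772403e-01  7.99857391e-01]
```

View pics/w1.png

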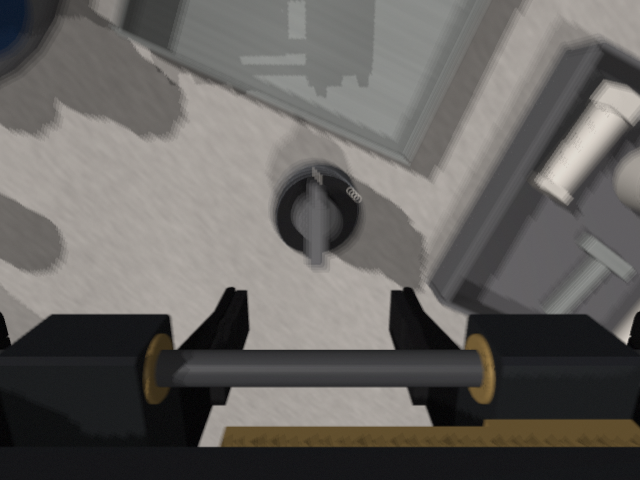

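>>> {"method": "jog_arm", "body": {
  "rows": [
    [0,0,0,-0.18,-0.3,-3.8,0.5],
    [0,0,0,0,0,-3.8,0.5],
    [0,0,0,0,0,-3.8,0.5],
    [0,0,0,0,0,-3.8,0.5],
    [0,0,0,0,0,0,0]
  ]
}}

```text
clock: 1.87
position: [0.4213, -0.0576, 0.0826]
orientation: [-0.408, 2.027, -2.007]
force: [-0.8, 1.2, -0.4]
grip_width: 0.475
```

>>> {"method": "jog_arm", "body": {
  "rows": [
    [0,0,0,0,0,0,0],
    [0,0,0,0,0,0,0],
    [0,0,0,0,0,0,0],
    [0,0,0,0,0,0,0],
    [0,0,0,0,0,0,0]
  ]
}}

```text
clock: 2.28
position: [0.4261, -0.0568, 0.0922]
orientation: [-0.382, 2.015, -2.009]
force: [2.6, 14.5, 1.6]
grip_width: 0.159
```

>>> {"method": "jog_arm", "body": {
  "rows": [
    [0,0,-0.1,0,0,0,0],
    [0,0,-0.1,0,0,0,0],
    [0,0,-0.1,0,0,0,0],
    [0,0,-0.1,0,0,0,0],
    [0,0,-0.1,0,0,0,0]
  ]
}}

```text
clock: 2.7
position: [0.426, -0.0564, 0.0922]
orientation: [-0.136, -2.163, 2.156]
force: [3.0, 16.5, 1.5]
grip_width: 0.159
```

>>> {"method": "jog_arm", "body": {
  "rows": [
    [0,0,-0.1,0,0,0,0],
    [0,0,-0.1,0,0,0,0],
    [0,0,-0.1,0,0,0,0],
    [0,0,-0.1,0,0,0,0],
    [0,0,-0.1,0,0,0,0]
  ]
}}

```text
clock: 3.12
position: [0.4261, -0.0561, 0.0922]
orientation: [-0.603, -1.87, 1.861]
force: [4.2, 19.4, 2.0]
grip_width: 0.157
```

>>> {"method": "jog_arm", "body": {
  "rows": [
    [0,0,-0.05,0,0,0,0],
    [0,0,-0.03,0,0,0,0],
    [0,0,0,0,0,0,0],
    [0,0,0,0,0,0,0],
    [0,0,0,0,0,0,0]
  ]
}}

```text
clock: 3.53
position: [0.4261, -0.0561, 0.0922]
orientation: [-0.662, -1.823, 1.815]
force: [3.0, 19.2, 1.2]
grip_width: 0.157
```

```bash
python3 - <<'E'
from h import *
s,P,o=wrist();cv2.imwrite("pics/w2.png",s["color"])
R=Ro.from_rotvec(o["orientation"]).as_matrix();print(o["position"],np.degrees(np.arctan2(R[1,2],R[0,2])),o["force"],o["moment"],o["grip_width"])
E
```

```text
[ 0.42614579 -0.05605998  0.09221536] -129.85441563708113 [ 3.03674138 19.20934522  1.24206084] [ 3.33535516 -0.7513669   0.5861828 ] 0.15691923150409157
```

View pics/w2.png

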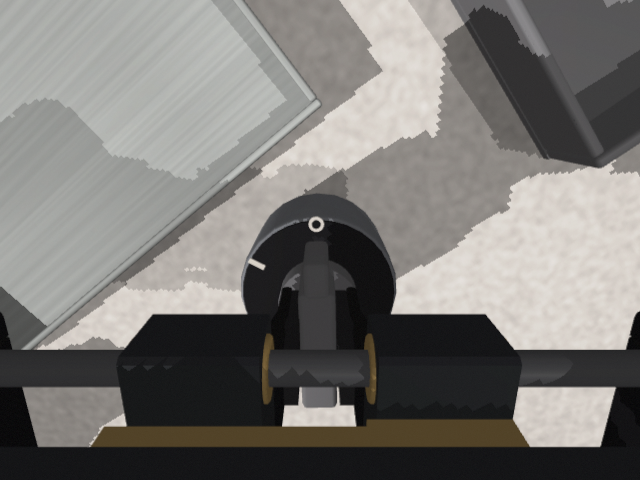

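>>> {"method": "jog_arm", "body": {
  "rows": [
    [0,0,0,0,0,0,0.5],
    [0,0,0,0,0,0,0.5],
    [0,0,0,0,0,0,0.5],
    [0,0,0,0,0,3,0.5],
    [0,0,0,0,0,4,1]
  ]
}}

```text
clock: 4.0
position: [0.4247, -0.0593, 0.1595]
orientation: [-0.655, -1.817, 1.817]
force: [0.7, 0.8, -0.1]
grip_width: 0.447
```

>>> {"method": "jog_arm", "body": {
  "rows": [
    [0,0,0,0,0,4,1],
    [0,0,0,0,0,4,1],
    [0,0,0,0,0,0,1],
    [0,0,0,0,0,0,1],
    [0,0,0,0,0,0,1]
  ]
}}

```text
clock: 4.42
position: [0.4255, -0.0595, 0.2403]
orientation: [-0.662, -1.819, 1.819]
force: [-0.8, 0.1, -0.4]
grip_width: 0.839
```

```bash
python3 - <<'E'
from h import *
s,P,o=wrist();cv2.imwrite("pics/w3.png",s["color"])
x,y,z=P[...,0],P[...,1],P[...,2]
near=np.hypot(x-.43,y+.057)<.06
q=P[near&(z>.088)&(z<.115)];r=cv2.minAreaRect((q[:,:2]*1000).astype(np.float32));print(len(q),r)
R=Ro.from_rotvec(o["orientation"]).as_matrix();print(o["position"],np.degrees(np.arctan2(R[1,2],R[0,2])),o["force"],o["joint_positions"])
E
```

```text
1499 ((425.18414306640625, -56.982666015625), (13.995874404907227, 61.407623291015625), 51.732383728027344)
[ 0.42554414 -0.05945781  0.24033186] -129.863547914741 [-0.8071601   0.09084392 -0.3554701 ] [-3.99946472e-01  2.66383416e-01  1.90181493e+00 -3.03587692e-04
  9.71132877e-01  1.86677154e+00]
```

View pics/w3.png

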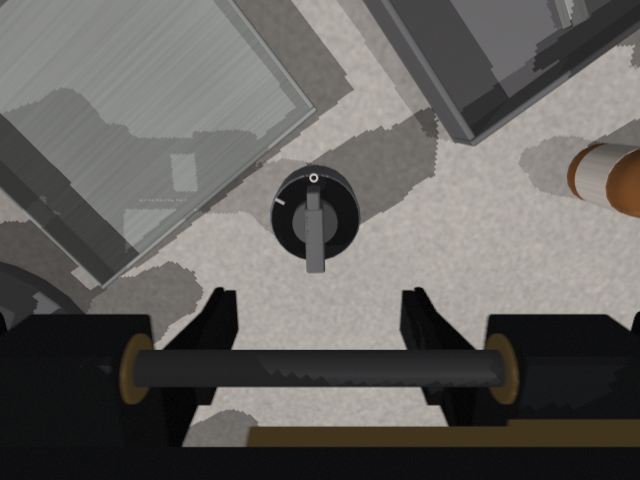

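>>> {"method": "jog_arm", "body": {
  "rows": [
    [0,0,0.07,0.45,3.85,0,1],
    [0,0,0.07,0.45,3.85,0,1],
    [0,0,0.07,0.45,3.85,0,1],
    [0,0,0.07,0.45,3.85,0,1],
    [0,0,0.07,0.45,3.85,0,1]
  ]
}}

```text
clock: 4.88
position: [0.4471, 0.1347, 0.2377]
orientation: [-0.348, -2.032, 2.035]
force: [0.7, -1.1, -0.5]
grip_width: 0.998
```

>>> {"method": "jog_arm", "body": {
  "rows": [
    [0,0,0.07,0.45,3.85,0,1],
    [0,0,0.07,0.45,3.85,0,1],
    [0,0,0.07,0.45,3.85,0,1],
    [0,0,0.07,0.45,3.85,0,1],
    [0,0,0.07,0.45,3.85,0,1]
  ]
}}

```text
clock: 5.3
position: [0.4696, 0.3272, 0.237]
orientation: [-0.014, 2.217, -2.222]
force: [0.5, -1.5, 0.0]
grip_width: 1.0
```

>>> {"method": "jog_arm", "body": {
  "rows": [
    [0,0,0,0,0,0,1],
    [0,0,0,0,0,0,1],
    [0,0,0,0,0,0,1],
    [0,0,0,0,0,0,1],
    [0,0,0,0,0,0,1]
  ]
}}

```text
clock: 5.72
position: [0.4705, 0.3242, 0.2389]
orientation: [-0.005, 2.22, -2.222]
force: [-1.2, 0.7, -0.6]
grip_width: 0.998
```

```bash
python3 - <<'E'
from h import *
s,P,o=wrist();cv2.imwrite("pics/w4.png",s["color"]);pickle.dump((s,P,o),open("pics/w4.pkl","wb"))
R=Ro.from_rotvec(o["orientation"]).as_matrix();print(o["position"],np.degrees(np.arctan2(R[1,2],R[0,2])),o["joint_positions"].round(2))
x,y,z=P[...,0],P[...,1],P[...,2]
m=((z>.108)&(z<.13)).astype(np.uint8);m[300:]=0
n,l,st,ce=cv2.connectedComponentsWithStats(m)
for i in range(1,n):
    if st[i,4]>300:
        q=P[l==i];h=cv2.convexHull((q[:,:2]*1000).astype(np.float32))
        print(st[i],q.mean(0).round(4),cv2.minEnclosingCircle(h),cv2.minAreaRect(h))
E
```

```text
[0.47049535 0.32422449 0.23892872] -89.85349619244428 [ 0.41  0.46  1.57 -0.    1.11  1.98]
[ 317    0  107  112 8910] [0.5832 0.2935 0.1202] ((582.7991943359375, 293.3187255859375), 31.51729393005371) ((582.9905395507812, 293.20294189453125), (59.62662887573242, 59.91421127319336), 23.095746994018555)
[ 370  179   97   94 6474] [0.4787 0.2573 0.12  ] ((476.9703674316406, 256.3138122558594), 31.582754135131836) ((476.8569641113281, 256.29656982421875), (60.0707893371582, 59.565269470214844), 22.213605880737305)
[ 220  235   90   65 4606] [0.4456 0.3603 0.1198] ((438.1295166015625, 360.8410949707031), 31.296791076660156) ((446.5759582519531, 361.07366943359375), (44.15639877319336, 61.82938766479492), 0.319248229265213)
```

View pics/w4.png

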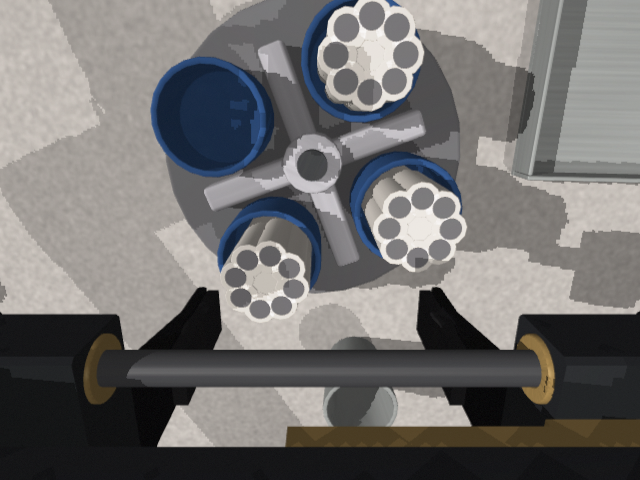

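>>> {"method": "jog_arm", "body": {
  "rows": [
    [0,0,0.08,2.25,-0.62,0,1],
    [0,0,0.08,2.25,-0.62,0,1],
    [0,0,0.08,2.25,-0.62,0,1],
    [0,0,0.08,2.25,-0.62,0,1],
    [0,0,0.08,2.25,-0.62,0,1]
  ],
  "squeeze": 25
}}

```text
clock: 6.18
position: [0.5844, 0.2932, 0.2398]
orientation: [-0.412, 1.998, -1.998]
force: [-0.3, -0.2, 0.2]
grip_width: 0.999
```

>>> {"method": "jog_arm", "body": {
  "rows": [
    [0,0,0,0,0,0,1],
    [0,0,0,0,0,-3.5,1],
    [0,0,0,0,0,-3.5,1],
    [0,0,0,0,0,-3.5,1],
    [0,0,0,0,0,0,1]
  ]
}}

```text
clock: 6.6
position: [0.5777, 0.2922, 0.1275]
orientation: [-0.426, 2.005, -2.008]
force: [-1.2, 0.3, -1.0]
grip_width: 0.998
```

```bash
python3 - <<'E'
from h import *
s,P,o=wrist();cv2.imwrite("pics/w5.png",s["color"])
R=Ro.from_rotvec(o["orientation"]).as_matrix();print(o["position"],np.degrees(np.arctan2(R[1,2],R[0,2])))
E
```

```text
[0.57768522 0.29218256 0.12748141] -66.94046093750507
```

View pics/w5.png

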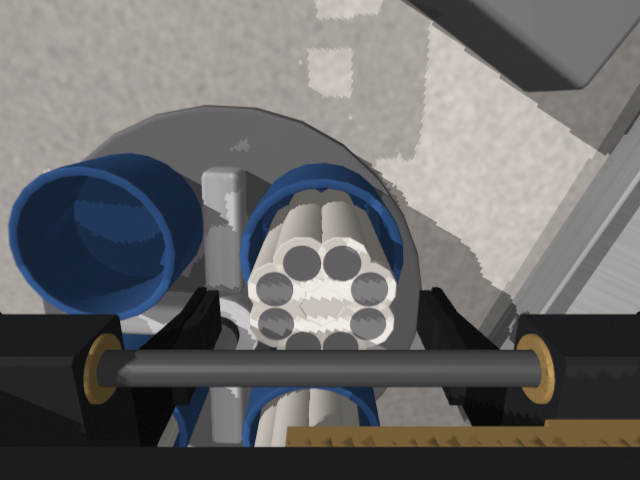

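>>> {"method": "jog_arm", "body": {
  "rows": [
    [0,0,0,0,0,-3.4,1],
    [0,0,0,0,0,0,1],
    [0,0,0,0,0,0,0.5],
    [0,0,0,0,0,0,0.5],
    [0,0,0,0,0,0,0.5]
  ]
}}

```text
clock: 7.07
position: [0.5848, 0.2953, 0.1034]
orientation: [-0.405, 1.998, -1.997]
force: [-0.6, -0.4, -0.2]
grip_width: 0.856
```

>>> {"method": "jog_arm", "body": {
  "rows": [
    [0,0,0,0,0,0,0.5],
    [0,0,0,0,0,0,0.5],
    [0,0,0,0,0,0,0.5],
    [0,0,0,0,0,0,0.5],
    [0,0,0,0,0,0,0.5]
  ]
}}

```text
clock: 7.48
position: [0.5841, 0.295, 0.1021]
orientation: [-0.408, 1.998, -1.998]
force: [-0.5, -1.1, 6.9]
grip_width: 0.689
```

>>> {"method": "jog_arm", "body": {
  "rows": [
    [0,0,0,0,0,1.5,0.5],
    [0,0,0,0,0,2.5,0.5],
    [0,0,0,0,0,3,0.5],
    [0,0,0,0,0,2.5,0.5],
    [0,0,0,0,0,0.5,0.5]
  ]
}}

```text
clock: 7.9
position: [0.5857, 0.2958, 0.2053]
orientation: [-0.401, 1.996, -1.994]
force: [1.3, 0.4, -0.6]
grip_width: 0.686
```

>>> {"method": "jog_arm", "body": {
  "rows": [
    [0,0,-0.05,1.0,-2.0,0,0.5],
    [0,0,-0.05,1.5,-3.0,0,0.5],
    [0,0,-0.05,1.5,-3.0,0,0.5],
    [0,0,-0.05,1.5,-3.0,0,0.5],
    [0,0,-0.05,1.5,-3.0,0,0.5]
  ]
}}

```text
clock: 8.32
position: [0.6528, 0.1537, 0.199]
orientation: [-0.167, 2.143, -2.143]
force: [0.2, -0.5, -0.8]
grip_width: 0.684
```

>>> {"method": "jog_arm", "body": {
  "rows": [
    [0,0,-0.05,1.3,-2.5,0,0.5],
    [0,0,-0.05,1.2,-2.5,0,0.5],
    [0,0,-0.05,0.8,-1.5,0,0.5],
    [0,0,0,0,0,0,0.5],
    [0,0,0,0,0,0,0.5]
  ]
}}

```text
clock: 8.73
position: [0.6856, 0.0889, 0.1988]
orientation: [-0.007, 2.222, -2.22]
force: [0.0, 0.7, -1.2]
grip_width: 0.687
```

```bash
python3 - <<'E'
from h import *
s,P,o=wrist();cv2.imwrite("pics/w6.png",s["color"])
R=Ro.from_rotvec(o["orientation"]).as_matrix();print(o["position"],np.degrees(np.arctan2(R[1,2],R[0,2])),o["grip_width"])
s=env.snapshot("top");cv2.imwrite("pics/t6.png",s["color"])
E
```

```text
[0.68563996 0.08894396 0.19884218] -89.80480156400303 0.6873041722445508
```

View pics/w6.png

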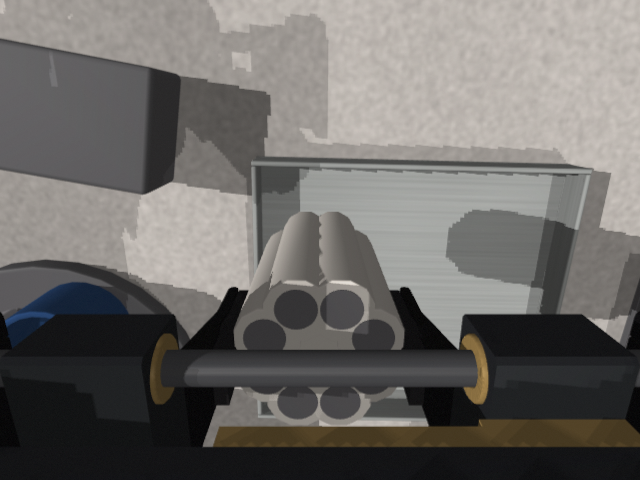

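View pics/t6.png

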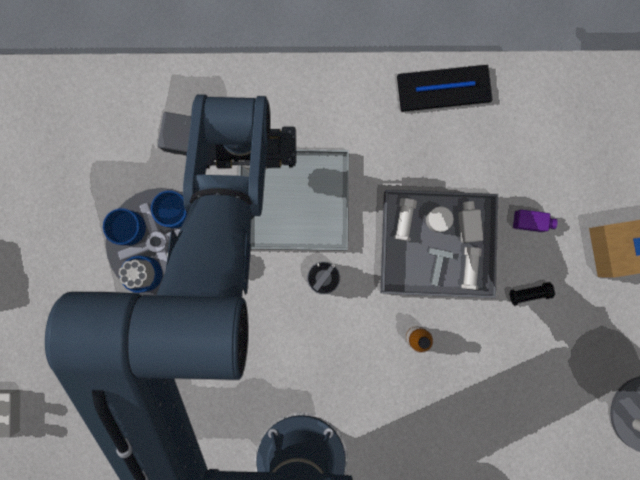

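>>> {"method": "jog_arm", "body": {
  "rows": [
    [0,0,0,0.1,0,-2.5,0.5],
    [0,0,0,0,0,-3,0.5],
    [0,0,0,0,0,-3,0.5],
    [0,0,0,0,0,-2,0.5],
    [0,0,0,0,0,-0.8,0.5]
  ]
}}

```text
clock: 9.25
position: [0.6836, 0.0917, 0.0834]
orientation: [0.017, -2.222, 2.22]
force: [-0.4, 0.3, -1.5]
grip_width: 0.687
```

>>> {"method": "jog_arm", "body": {
  "rows": [
    [0,0,0,0,0,0,0.5],
    [0,0,0,0,0,0,0.5],
    [0,0,0,0,0,-0.3,0.5],
    [0,0,0,0,0,0,0.5],
    [0,0,0,0,0,0,0.5]
  ]
}}

```text
clock: 9.67
position: [0.6881, 0.0899, 0.0861]
orientation: [-0.003, 2.218, -2.218]
force: [0.1, -0.1, -1.8]
grip_width: 0.682
```

>>> {"method": "jog_arm", "body": {
  "rows": [
    [0,0,0,0,0,-0.3,0.5],
    [0,0,0,0,0,-0.2,0.5],
    [0,0,0,0,0,0,0.5],
    [0,0,0,0,0,0,0.5],
    [0,0,0,0,0,0,0.5]
  ]
}}

```text
clock: 10.08
position: [0.6885, 0.0897, 0.0812]
orientation: [-0.002, 2.218, -2.218]
force: [0.0, 0.0, 5.9]
grip_width: 0.69
```

>>> {"method": "jog_arm", "body": {
  "rows": [
    [0,0,0,0,0,0,0.9],
    [0,0,0,0,0,0,0.9],
    [0,0,0,0,0,0,0.9],
    [0,0,0,0,0,1.5,0.9],
    [0,0,0,0,0,3,0.9]
  ]
}}

```text
clock: 10.5
position: [0.6836, 0.0898, 0.12]
orientation: [0.017, -2.219, 2.218]
force: [0.1, 0.6, 0.3]
grip_width: 0.885
```

>>> {"method": "jog_arm", "body": {
  "rows": [
    [0,0,0,0,0,3.5,1],
    [0,0,0,0,0,3.5,1],
    [0,0,0,0,0,1.5,1],
    [0,0,0,0,0,0,1],
    [0,0,0,0,0,0,1]
  ]
}}

```text
clock: 10.92
position: [0.6874, 0.0898, 0.2102]
orientation: [-0.004, 2.218, -2.218]
force: [-0.2, 0.1, -1.0]
grip_width: 0.998
```

```bash
python3 - <<'E'
from h import *
s,P,o=wrist();cv2.imwrite("pics/w7.png",s["color"])
R=Ro.from_rotvec(o["orientation"]).as_matrix();print(o["position"],np.degrees(np.arctan2(R[1,2],R[0,2])),o["grip_width"])
E
```

```text
[0.68740142 0.08983135 0.21016484] -89.72482436147556 0.9984902815437464
```

View pics/w7.png

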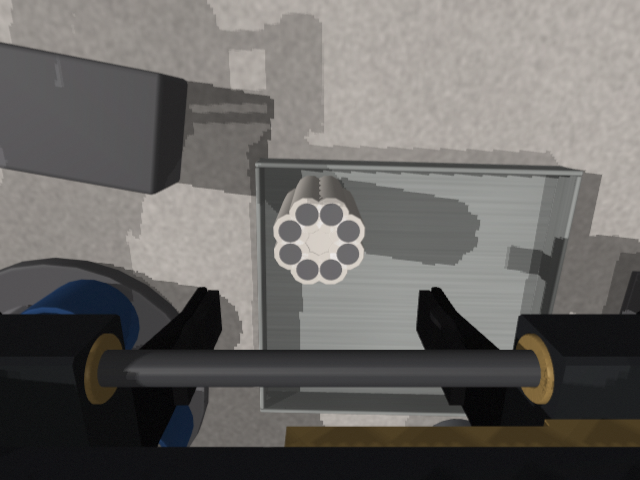

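>>> {"method": "jog_arm", "body": {
  "rows": [
    [0,0,0.055,-3,2.38,0,1],
    [0,0,0.055,-3,2.38,0,1],
    [0,0,0.055,-3,2.38,0,1],
    [0,0,0.055,-3,2.38,0,1],
    [0,0,0.055,-3,2.38,0,1]
  ]
}}

```text
clock: 11.38
position: [0.5341, 0.2092, 0.2069]
orientation: [-0.3, 2.073, -2.073]
force: [0.4, 0.2, 0.2]
grip_width: 0.999
```

>>> {"method": "jog_arm", "body": {
  "rows": [
    [0,0,0.055,-3,2.38,0,1],
    [0,0,0.055,-3,2.38,0,1],
    [0,0,0,0,0,0,1],
    [0,0,0,0,0,0,1],
    [0,0,0,0,0,0,1]
  ]
}}

```text
clock: 11.8
position: [0.477, 0.2563, 0.2082]
orientation: [-0.399, 2.008, -2.009]
force: [-0.1, 0.1, -0.1]
grip_width: 1.0
```

```bash
python3 - <<'E'
from h import *
s,P,o=wrist();cv2.imwrite("pics/w8.png",s["color"])
R=Ro.from_rotvec(o["orientation"]).as_matrix();print(o["position"],np.degrees(np.arctan2(R[1,2],R[0,2])),o["grip_width"])
x,y,z=P[...,0],P[...,1],P[...,2]
m=((z>.108)&(z<.13)).astype(np.uint8);m[345:]=0
n,l,st,ce=cv2.connectedComponentsWithStats(m)
for i in range(1,n):
    if st[i,4]>300:
        q=P[l==i];h=cv2.convexHull((q[:,:2]*1000).astype(np.float32))
        print(st[i],q.mean(0).round(4),cv2.minEnclosingCircle(h),cv2.minAreaRect(h))
E
```

```text
[0.47704409 0.25625923 0.2082413 ] -67.64589645376284 0.9998808307996341
[  81  193  109  103 8281] [0.4402 0.36   0.1198] ((437.4720458984375, 360.9934997558594), 31.8673095703125) ((437.2187194824219, 360.9041748046875), (60.454105377197266, 60.17639923095703), 10.156668663024902)
[ 269  200  101   98 7759] [0.4789 0.257  0.12  ] ((476.94586181640625, 255.98670959472656), 31.73979949951172) ((476.9610595703125, 256.1505126953125), (60.013206481933594, 59.65950393676758), 22.081554412841797)
```

View pics/w8.png

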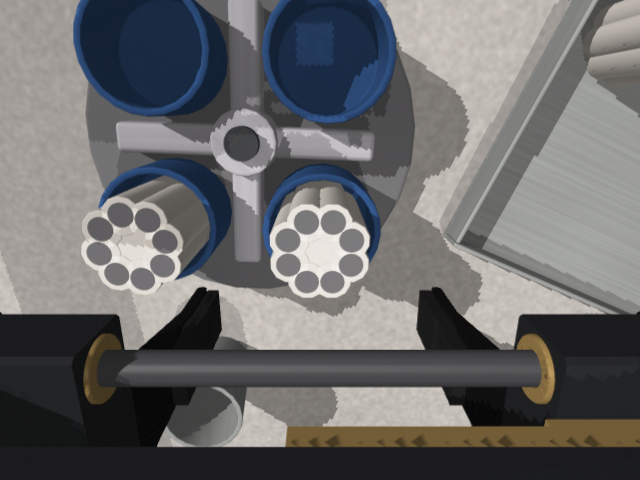

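>>> {"method": "jog_arm", "body": {
  "rows": [
    [0,0,0,0,0,-3,1],
    [0,0,0,0,0,-3,1],
    [0,0,0,0,0,-2.5,1],
    [0,0,0,0,0,-1.5,1],
    [0,0,0,0,0,-0.7,1]
  ]
}}

```text
clock: 12.27
position: [0.4772, 0.2548, 0.0995]
orientation: [-0.399, 2.011, -2.012]
force: [-0.6, -0.7, -0.2]
grip_width: 1.001
```

>>> {"method": "jog_arm", "body": {
  "rows": [
    [0,0,0,0,0,0,1],
    [0,0,0,0,0,0,0.5],
    [0,0,0,0,0,0,0.5],
    [0,0,0,0,0,0,0.5],
    [0,0,0,0,0,0,0.5]
  ]
}}

```text
clock: 12.68
position: [0.4781, 0.2566, 0.1037]
orientation: [-0.394, 2.007, -2.007]
force: [-0.3, -0.4, 0.2]
grip_width: 0.779
```

>>> {"method": "jog_arm", "body": {
  "rows": [
    [0,0,0,0,0,0,0.5],
    [0,0,0,0,0,0,0.5],
    [0,0,0,0,0,0,0.5],
    [0,0,0,0,0,0,0.5],
    [0,0,0,0,0,0,0.5]
  ]
}}

```text
clock: 13.1
position: [0.4778, 0.2566, 0.1033]
orientation: [-0.395, 2.007, -2.007]
force: [0.3, -1.3, 5.6]
grip_width: 0.686
```

>>> {"method": "jog_arm", "body": {
  "rows": [
    [0,0,0,0,0,1.5,0.5],
    [0,0,0,0,0,2.5,0.5],
    [0,0,0,0,0,3,0.5],
    [0,0,0,0,0,2.5,0.5],
    [0,0,0,0,0,0.5,0.5]
  ]
}}

```text
clock: 13.52
position: [0.4793, 0.2573, 0.2061]
orientation: [-0.388, 2.005, -2.004]
force: [0.8, 0.5, -0.9]
grip_width: 0.687
```

>>> {"method": "jog_arm", "body": {
  "rows": [
    [0,0,-0.05,1.4,-1.6,0,0.5],
    [0,0,-0.05,2,-2.5,0,0.5],
    [0,0,-0.05,2,-2.5,0,0.5],
    [0,0,-0.05,2,-2.5,0,0.5],
    [0,0,-0.05,2,-2.5,0,0.5]
  ]
}}

```text
clock: 13.93
position: [0.571, 0.1394, 0.201]
orientation: [-0.151, 2.151, -2.151]
force: [0.9, 0.8, -1.3]
grip_width: 0.687
```

>>> {"method": "jog_arm", "body": {
  "rows": [
    [0,0,-0.05,2,-2.5,0,0.5],
    [0,0,-0.05,1.3,-1.7,0,0.5],
    [0,0,-0.04,0.7,-0.8,0,0.5],
    [0,0,0,0,0,0,0.5],
    [0,0,0,0,0,0,0.5]
  ]
}}

```text
clock: 14.35
position: [0.6103, 0.0902, 0.2008]
orientation: [0.003, -2.22, 2.219]
force: [-0.2, 0.4, -1.8]
grip_width: 0.686
```

>>> {"method": "jog_arm", "body": {
  "rows": [
    [0,0,0,0,0,-2.5,0.5],
    [0,0,0,0,0,-3,0.5],
    [0,0,0,0,0,-3,0.5],
    [0,0,0,0,0,-2,0.5],
    [0,0,0,0,0,-0.8,0.5]
  ]
}}

```text
clock: 14.77
position: [0.6072, 0.092, 0.0857]
orientation: [0.012, -2.219, 2.217]
force: [-0.3, -0.1, -2.0]
grip_width: 0.689
```

>>> {"method": "jog_arm", "body": {
  "rows": [
    [0,0,0,0,0,0,0.5],
    [0,0,0,0,0,0,0.5],
    [0,0,0,0,0,-0.3,0.5],
    [0,0,0,0,0,0,0.5],
    [0,0,0,0,0,0,0.5]
  ]
}}

```text
clock: 15.18
position: [0.612, 0.0905, 0.0878]
orientation: [0.002, 2.22, -2.22]
force: [-0.1, -0.6, -0.7]
grip_width: 0.688
```

Target z ≈ 0.082; lower 0.6 cm more, release, rise.

>>> {"method": "jog_arm", "body": {
  "rows": [
    [0,0,0,0,0,-0.3,0.5],
    [0,0,0,0,0,-0.3,0.5],
    [0,0,0,0,0,0,0.5],
    [0,0,0,0,0,0,0.5],
    [0,0,0,0,0,0,0.5]
  ]
}}

```text
clock: 15.6
position: [0.6121, 0.0902, 0.0822]
orientation: [0.003, 2.22, -2.221]
force: [-1.6, -0.4, 6.5]
grip_width: 0.69
```

>>> {"method": "jog_arm", "body": {
  "rows": [
    [0,0,0,0,0,0,0.9],
    [0,0,0,0,0,0,0.9],
    [0,0,0,0,0,0,0.9],
    [0,0,0,0,0,1.5,0.9],
    [0,0,0,0,0,3,0.9]
  ]
}}

```text
clock: 16.02
position: [0.6082, 0.0904, 0.1221]
orientation: [0.01, -2.217, 2.216]
force: [0.1, -0.6, 0.1]
grip_width: 0.885
```

>>> {"method": "jog_arm", "body": {
  "rows": [
    [0,0,0,0,0,3.5,1],
    [0,0,0,0,0,3.5,1],
    [0,0,0,0,0,1.5,1],
    [0,0,0,0,0,0,1],
    [0,0,0,0,0,0,1]
  ]
}}

```text
clock: 16.43
position: [0.6116, 0.0905, 0.2112]
orientation: [0.002, 2.221, -2.221]
force: [-1.2, -0.4, -1.0]
grip_width: 0.995
```

```bash
python3 - <<'E'
from h import *
s,P,o=wrist();cv2.imwrite("pics/w9.png",s["color"])
R=Ro.from_rotvec(o["orientation"]).as_matrix();print(o["position"],np.degrees(np.arctan2(R[1,2],R[0,2])),o["grip_width"])
E
```

```text
[0.61158001 0.09045927 0.21123836] -90.00816855792486 0.9953279815409701
```

View pics/w9.png

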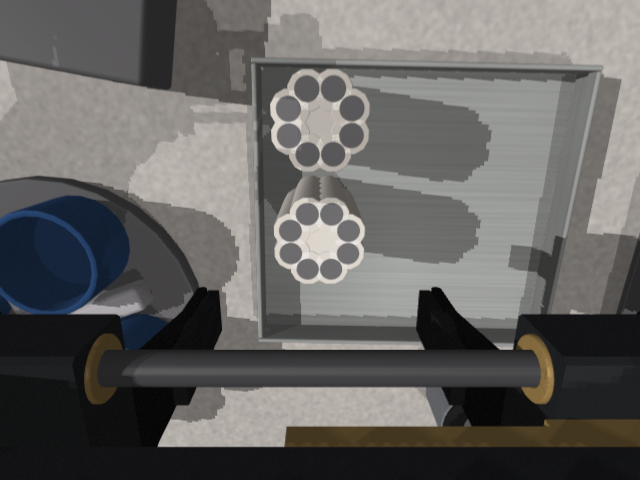

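>>> {"method": "jog_arm", "body": {
  "rows": [
    [0,0,0.022,-2.17,3.38,0,1],
    [0,0,0.022,-2.17,3.38,0,1],
    [0,0,0.022,-2.17,3.38,0,1],
    [0,0,0.022,-2.17,3.38,0,1],
    [0,0,0.022,-2.17,3.38,0,1]
  ]
}}

```text
clock: 16.9
position: [0.5002, 0.2601, 0.2081]
orientation: [-0.125, 2.166, -2.168]
force: [0.5, 0.7, -0.1]
grip_width: 0.996
```

>>> {"method": "jog_arm", "body": {
  "rows": [
    [0,0,0.022,-2.17,3.38,0,1],
    [0,0,0.022,-2.17,3.38,0,1],
    [0,0,0.022,-2.17,3.38,0,1],
    [0,0,0,0,0,0,1],
    [0,0,0,0,0,0,1]
  ]
}}

```text
clock: 17.32
position: [0.435, 0.3619, 0.2083]
orientation: [-0.197, 2.127, -2.131]
force: [1.2, -0.1, 0.4]
grip_width: 1.0
```

```bash
python3 - <<'E'
from h import *
s,P,o=wrist();cv2.imwrite("pics/w10.png",s["color"])
R=Ro.from_rotvec(o["orientation"]).as_matrix();print(o["position"],np.degrees(np.arctan2(R[1,2],R[0,2])),o["joint_positions"].round(2))
x,y,z=P[...,0],P[...,1],P[...,2]
m=((z>.108)&(z<.13)).astype(np.uint8);m[345:]=0
n,l,st,ce=cv2.connectedComponentsWithStats(m)
for i in range(1,n):
    if st[i,4]>300:
        q=P[l==i];h=cv2.convexHull((q[:,:2]*1000).astype(np.float32))
        print(st[i],q.mean(0).round(4),cv2.minEnclosingCircle(h),cv2.minAreaRect(h))
E
```

```text
[0.43496086 0.36189433 0.20833653] -79.66312796251268 [ 0.5   0.49  1.61 -0.    1.04  1.89]
[ 270  196  100   99 7818] [0.4393 0.3616 0.12  ] ((437.28302001953125, 361.14251708984375), 31.597957611083984) ((437.45361328125, 361.24163818359375), (59.793617248535156, 59.644474029541016), 11.583198547363281)
```

>>> {"method": "jog_arm", "body": {
  "rows": [
    [0,0,0.01,0.1,0,-3,1],
    [0,0,0,0.1,0,-3,1],
    [0,0,0,0,0,-2.5,1],
    [0,0,0,0,0,-1.5,1],
    [0,0,0,0,0,-0.8,1]
  ]
}}

```text
clock: 17.78
position: [0.4392, 0.3581, 0.0992]
orientation: [-0.201, 2.125, -2.131]
force: [0.1, -0.9, 0.5]
grip_width: 0.994
```

>>> {"method": "jog_arm", "body": {
  "rows": [
    [0,0,0,0,0,0,1],
    [0,0,0,0,0,0,0.5],
    [0,0,0,0,0,0,0.5],
    [0,0,0,0,0,0,0.5],
    [0,0,0,0,0,0,0.5]
  ]
}}

```text
clock: 18.2
position: [0.4404, 0.3611, 0.1037]
orientation: [-0.195, 2.124, -2.122]
force: [-0.8, -0.3, 0.0]
grip_width: 0.781
```

>>> {"method": "jog_arm", "body": {
  "rows": [
    [0,0,0,0,0,0,0.5],
    [0,0,0,0,0,0,0.5],
    [0,0,0,0,0,0,0.5],
    [0,0,0,0,0,0,0.5],
    [0,0,0,0,0,0,0.5]
  ]
}}

```text
clock: 18.62
position: [0.4401, 0.3612, 0.1034]
orientation: [-0.196, 2.124, -2.123]
force: [-0.0, -0.5, 5.9]
grip_width: 0.688
```

>>> {"method": "jog_arm", "body": {
  "rows": [
    [0,0,0,0,0,1.5,0.5],
    [0,0,0,0,0,2.5,0.5],
    [0,0,0,0,0,3,0.5],
    [0,0,0,0,0,2.5,0.5],
    [0,0,0,0,0,0.5,0.5]
  ]
}}

```text
clock: 19.03
position: [0.4416, 0.3621, 0.2064]
orientation: [-0.19, 2.124, -2.117]
force: [0.4, 0.5, -1.1]
grip_width: 0.691
```

>>> {"method": "jog_arm", "body": {
  "rows": [
    [0,0,-0.02,0.73,-2.0,0,0.5],
    [0,0,-0.02,1.3,-3.6,0,0.5],
    [0,0,-0.03,1.3,-3.6,0,0.5],
    [0,0,-0.03,1.3,-3.6,0,0.5],
    [0,0,-0.03,1.3,-3.6,0,0.5]
  ]
}}

```text
clock: 19.45
position: [0.4983, 0.1953, 0.2013]
orientation: [-0.063, 2.194, -2.195]
force: [0.9, 0.2, -2.0]
grip_width: 0.689
```

>>> {"method": "jog_arm", "body": {
  "rows": [
    [0,0,-0.03,1.3,-3.6,0,0.5],
    [0,0,-0.03,1.1,-3.0,0,0.5],
    [0,0,0,0.9,-2.5,0,0.5],
    [0,0,0,0.6,-1.6,0,0.5],
    [0,0,0,0,0,0,0.5]
  ]
}}

```text
clock: 19.87
position: [0.5391, 0.0864, 0.2013]
orientation: [-0.009, -2.216, 2.218]
force: [0.1, 0.3, -1.7]
grip_width: 0.686
```

```bash
python3 - <<'E'
from h import *
s,P,o=wrist();cv2.imwrite("pics/w11.png",s["color"])
R=Ro.from_rotvec(o["orientation"]).as_matrix();print(o["position"],np.degrees(np.arctan2(R[1,2],R[0,2])),o["grip_width"])
E
```

```text
[0.53908844 0.08638268 0.201348  ] -90.47868818129457 0.686076813643485
```

View pics/w11.png

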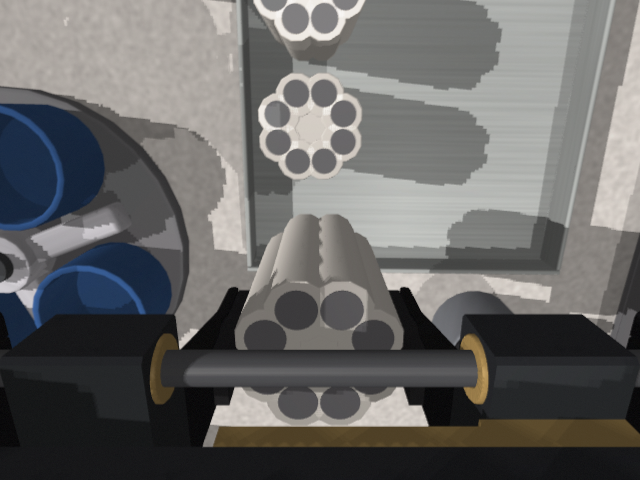

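>>> {"method": "jog_arm", "body": {
  "rows": [
    [0,0,0,0.25,0.3,-2.5,0.5],
    [0,0,0,0,0,-3,0.5],
    [0,0,0,0,0,-2.5,0.5],
    [0,0,0,0,0,-1.5,0.5],
    [0,0,0,0,0,-0.5,0.5]
  ]
}}

```text
clock: 20.33
position: [0.5372, 0.0942, 0.0992]
orientation: [0.005, -2.217, 2.215]
force: [-0.1, 0.7, -1.5]
grip_width: 0.689
```

>>> {"method": "jog_arm", "body": {
  "rows": [
    [0,0,0,0,0,-0.5,0.5],
    [0,0,0,0,0,-0.5,0.5],
    [0,0,0,0,0,-0.5,0.5],
    [0,0,0,0,0,0,0.5],
    [0,0,0,0,0,0,0.5]
  ]
}}

```text
clock: 20.75
position: [0.5407, 0.0929, 0.088]
orientation: [-0.005, -2.22, 2.22]
force: [0.0, -0.2, -1.6]
grip_width: 0.691
```

>>> {"method": "jog_arm", "body": {
  "rows": [
    [0,0,0,0,0,-0.3,0.5],
    [0,0,0,0,0,-0.3,0.5],
    [0,0,0,0,0,0,0.5],
    [0,0,0,0,0,0,0.5],
    [0,0,0,0,0,0,0.5]
  ]
}}

```text
clock: 21.17
position: [0.5412, 0.0929, 0.0822]
orientation: [-0.007, -2.22, 2.22]
force: [-1.0, 0.8, 4.4]
grip_width: 0.689
```

>>> {"method": "jog_arm", "body": {
  "rows": [
    [0,0,0,0,0,0,0.9],
    [0,0,0,0,0,0,0.9],
    [0,0,0,0,0,0,0.9],
    [0,0,0,0,0,1.5,0.9],
    [0,0,0,0,0,3,0.9]
  ]
}}

```text
clock: 21.58
position: [0.5376, 0.0927, 0.1237]
orientation: [0.005, -2.215, 2.215]
force: [0.4, -0.4, -0.1]
grip_width: 0.888
```

>>> {"method": "jog_arm", "body": {
  "rows": [
    [0,0,0,0,0,3.5,1],
    [0,0,0,0,0,3.5,1],
    [0,0,0,0,0,1.5,1],
    [0,0,0,0,0,0,1],
    [0,0,0,0,0,0,1]
  ]
}}

```text
clock: 22.0
position: [0.5406, 0.0928, 0.2121]
orientation: [-0.006, -2.22, 2.22]
force: [-0.6, 0.6, -0.2]
grip_width: 0.991
```

```bash
python3 - <<'E'
from h import *
s,P,o=wrist();cv2.imwrite("pics/w12.png",s["color"])
R=Ro.from_rotvec(o["orientation"]).as_matrix();print(o["position"],np.degrees(np.arctan2(R[1,2],R[0,2])),o["grip_width"])
E
```

```text
[0.54058189 0.09281349 0.21205817] -90.23856287689894 0.9911564636109085
```

View pics/w12.png

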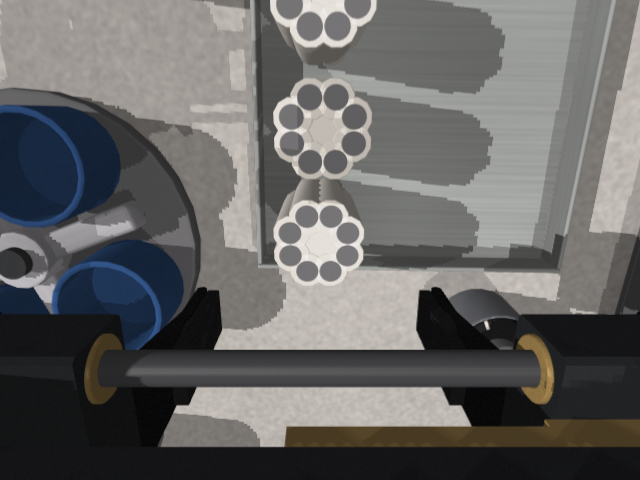

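>>> {"method": "jog_arm", "body": {
  "rows": [
    [0,0,0,-0.55,-3.85,0.5,1],
    [0,0,0,-0.55,-3.85,0.5,1],
    [0,0,0,-0.55,-3.85,0.5,1],
    [0,0,0,-0.55,-3.85,0.5,1],
    [0,0,0,-0.55,-3.85,0.5,1]
  ]
}}

```text
clock: 22.47
position: [0.5112, -0.1006, 0.2344]
orientation: [0.001, -2.22, 2.215]
force: [0.4, 0.2, -0.1]
grip_width: 0.998
```

>>> {"method": "jog_arm", "body": {
  "rows": [
    [0,0,0,-0.55,-3.85,0.5,1],
    [0,0,0,-0.55,-3.85,0.5,1],
    [0,0,0,-0.55,-3.85,0.5,1],
    [0,0,0,-0.55,-3.85,0.5,1],
    [0,0,0,-0.55,-3.85,0.5,1]
  ]
}}

```text
clock: 22.88
position: [0.4838, -0.2932, 0.2592]
orientation: [-0.001, -2.221, 2.213]
force: [0.4, 0.4, -0.4]
grip_width: 1.006
```

>>> {"method": "jog_arm", "body": {
  "rows": [
    [0,0,0,-0.55,-3.85,0.5,1],
    [0,0,0,0,0,0,1],
    [0,0,0,0,0,0,1],
    [0,0,0,0,0,0,1],
    [0,0,0,0,0,0,1]
  ]
}}

```text
clock: 23.3
position: [0.4794, -0.3288, 0.2648]
orientation: [-0.001, -2.222, 2.215]
force: [-0.6, 0.8, -0.4]
grip_width: 1.004
```

```bash
cat > tube.py <<'E'
from h import *
import sys
s,P,o=wrist();cv2.imwrite(sys.argv[1],s["color"])
R=Ro.from_rotvec(o["orientation"]).as_matrix();print(o["position"],np.degrees(np.arctan2(R[1,2],R[0,2])),o["grip_width"],o["joint_positions"].round(2))
x,y,z=P[...,0],P[...,1],P[...,2]
g=s["color"].min(-1)
m=((z>.020)&(z<.07)&(g>105)).astype(np.uint8);m[320:]=0
n,l,st,ce=cv2.connectedComponentsWithStats(m)
for i in range(1,n):
    if st[i,4]>500:
        q=P[l==i];q=q[q[:,2]>np.percentile(q[:,2],97)-.014];h=cv2.convexHull((q[:,:2]*1000).astype(np.float32))
        print(st[i],q.mean(0).round(4),q[:,2].max().round(4),cv2.minAreaRect(h))
E
python3 tube.py pics/w13.png
```

```text
[ 0.47940724 -0.328806    0.26484254] -90.18454838691258 1.0038618204946783 [-0.79  0.44  1.52  0.    1.19  0.78]
[  0   0  89 191 994] [ 0.541  -0.0973  0.032 ] 0.0347 ((569.0701293945312, -74.36273193359375), (82.68144226074219, 157.54234313964844), 88.53871154785156)
[159  29  22 264 901] [ 0.5072 -0.1989  0.0501] 0.0527 ((508.3274230957031, -198.60797119140625), (5.373531341552734, 228.1316680908203), 87.42613983154297)
[318  29 170  13 818] [ 0.6172 -0.3968  0.05  ] 0.0531 ((617.5607299804688, -396.1705627441406), (134.74253845214844, 4.824635982513428), 87.19639587402344)
[ 444   43   42  252 1197] [ 0.5113 -0.4552  0.05  ] 0.0524 ((501.45263671875, -455.0126037597656), (5.171346664428711, 219.604248046875), 87.34153747558594)
[ 207   49   52  120 3939] [ 0.562  -0.2521  0.0363] 0.0431 ((559.9586181640625, -250.70156860351562), (35.957374572753906, 95.98583984375), 79.35132598876953)
[ 375   60   57  116 5529] [ 0.5491 -0.4014  0.0487] 0.0529 ((552.9720458984375, -402.2505187988281), (93.7658920288086, 44.216793060302734), 4.216186046600342)
[ 284   76   70   73 3920] [ 0.559  -0.3291  0.0541] 0.0566 ((558.4761962890625, -329.06121826171875), (57.06599426269531, 56.822689056396484), 68.73968505859375)
[ 370  184   55  103 3276] [ 0.4467 -0.4025  0.0361] 0.0426 ((444.0898742675781, -404.02386474609375), (35.67915344238281, 96.51001739501953), 83.63851928710938)
[ 296  186   58   85 1068] [ 0.4585 -0.3298  0.0207] 0.0229 ((446.47857666015625, -327.15875244140625), (55.15544891357422, 83.49179077148438), 77.78690338134766)
[220 297 198  12 813] [ 0.3836 -0.3305  0.0502] 0.0525 ((383.5764465332031, -328.5623779296875), (191.00975036621094, 5.726130962371826), 87.46674346923828)
```

View pics/w13.png

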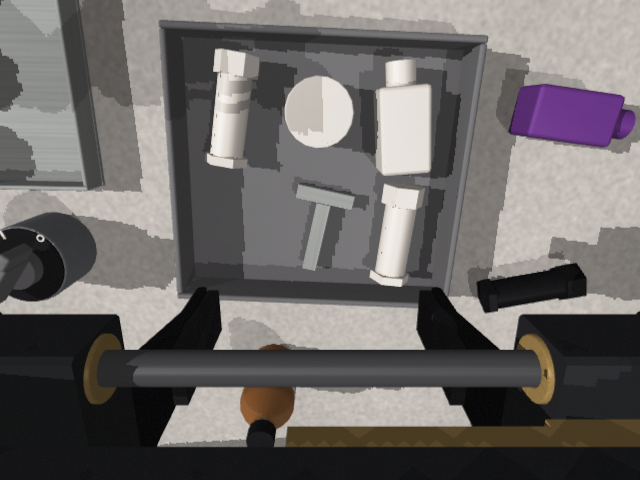

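>>> {"method": "jog_arm", "body": {
  "rows": [
    [0,0,-0.046,2.0,1.95,-1,0.54],
    [0,0,-0.046,2.0,1.95,-1,0.54],
    [0,0,-0.046,2.0,1.95,-1,0.54],
    [0,0,-0.046,2.05,1.95,-1,0.54],
    [0,0,0,0,0,-1,0.54]
  ]
}}

```text
clock: 23.77
position: [0.5636, -0.2474, 0.216]
orientation: [-0.198, -2.128, 2.124]
force: [0.0, -0.9, -0.1]
grip_width: 0.705
```

>>> {"method": "jog_arm", "body": {
  "rows": [
    [0,0,0,0,0,-3,0.54],
    [0,0,0,0,0,-3,0.54],
    [0,0,0,0,0,-2,0.54],
    [0,0,0,0,0,0,0.54],
    [0,0,0,0,0,0,0.54]
  ]
}}

```text
clock: 24.18
position: [0.5597, -0.2513, 0.1355]
orientation: [-0.195, -2.124, 2.12]
force: [0.4, 0.1, -0.6]
grip_width: 0.545
```

```bash
python3 tube.py pics/w14.png
```

```text
[ 0.5597077  -0.25128447  0.13550594] -100.69217065523455 0.5447951400616762 [-0.6   0.65  1.55 -0.    0.95  1.15]
[   0    0  124  314 1642] [ 0.6411 -0.1148  0.0321] 0.0344 ((631.1492919921875, -112.31058502197266), (10.065143585205078, 189.36131286621094), 88.90389251708984)
[ 208   91  432  206 3541] [ 0.612  -0.3114  0.05  ] 0.0529 ((617.012451171875, -306.08941650390625), (81.58184051513672, 248.12997436523438), 16.827836990356445)
[  512   131   104   165 11307] [ 0.5522 -0.4012  0.0486] 0.0528 ((553.493896484375, -402.02587890625), (93.5568618774414, 43.676231384277344), 5.260038375854492)
[ 284  167   61  152 6859] [ 0.562  -0.25    0.0364] 0.0421 ((560.1224975585938, -250.1575469970703), (35.34482955932617, 96.33876037597656), 79.6988296508789)
[ 392  178  108  103 8465] [ 0.561  -0.3279  0.0538] 0.0565 ((559.0358276367188, -328.5295104980469), (57.332759857177734, 57.21239471435547), 9.88441276550293)
[533 294  61  26 997] [ 0.4873 -0.4037  0.0375] 0.0419 ((486.3303527832031, -404.3952331542969), (29.1893253326416, 13.5009183883667), 83.77799987792969)
```

View pics/w14.png

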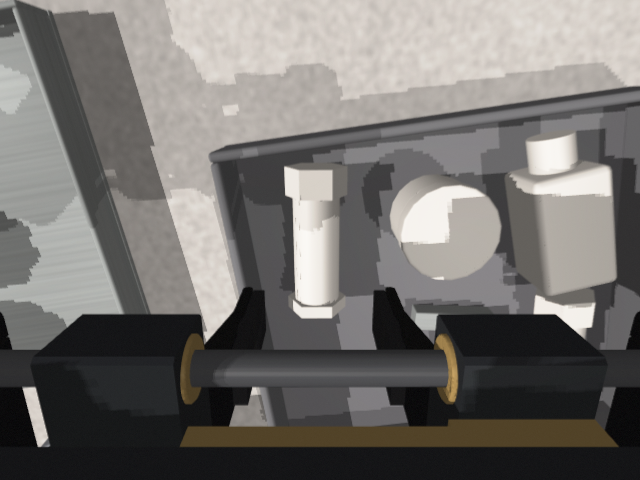

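>>> {"method": "jog_arm", "body": {
  "rows": [
    [0,0,0,0,0.1,-3,0.54],
    [0,0,0,0,0,-3,0.54],
    [0,0,0,0,0,-2,0.54],
    [0,0,0,0,0,-1.2,0.54],
    [0,0,0,0,0,-0.5,0.54]
  ]
}}

```text
clock: 24.65
position: [0.5607, -0.2517, 0.0394]
orientation: [-0.2, -2.123, 2.123]
force: [-0.3, 0.0, -0.3]
grip_width: 0.54
```

>>> {"method": "jog_arm", "body": {
  "rows": [
    [0,0,0,0,0,-0.3,0.54],
    [0,0,0,0,0,-0.2,0.54],
    [0,0,0,0,0,0,0.54],
    [0,0,0,0,0,0,0.54],
    [0,0,0,0,0,0,0.54]
  ]
}}

```text
clock: 25.07
position: [0.5611, -0.2521, 0.0356]
orientation: [-0.202, -2.122, 2.125]
force: [-0.3, -0.3, 0.5]
grip_width: 0.54
```

>>> {"method": "jog_arm", "body": {
  "rows": [
    [0,0,0,0,0.1,-0.4,0.54],
    [0,0,0,0,0,0,0.1],
    [0,0,0,0,0,0,0.1],
    [0,0,0,0,0,0,0.1],
    [0,0,0,0,0,0,0.1]
  ]
}}

```text
clock: 25.48
position: [0.5604, -0.2506, 0.0305]
orientation: [-0.2, -2.123, 2.122]
force: [0.2, -0.0, 0.0]
grip_width: 0.338
```

>>> {"method": "jog_arm", "body": {
  "rows": [
    [0,0,0,0,0,0,0.1],
    [0,0,0,0,0,0,0.1],
    [0,0,0,0,0,0,0.1],
    [0,0,0,0,0,0,0.1],
    [0,0,0,0,0,0,0.1]
  ]
}}

```text
clock: 25.9
position: [0.5605, -0.2506, 0.0305]
orientation: [-0.2, -2.123, 2.123]
force: [0.2, 1.0, 0.1]
grip_width: 0.334
```

>>> {"method": "jog_arm", "body": {
  "rows": [
    [0,0,0,0,0,1.5,0.1],
    [0,0,0,0,0,3,0.1],
    [0,0,0,0,0,3.5,0.1],
    [0,0,0,0,0,3.5,0.1],
    [0,0,0,0,0,3,0.1]
  ]
}}

```text
clock: 26.32
position: [0.5606, -0.2508, 0.1775]
orientation: [-0.201, -2.122, 2.124]
force: [0.2, -0.5, -1.8]
grip_width: 0.337
```

>>> {"method": "jog_arm", "body": {
  "rows": [
    [0,0,0.05,0.6,1.4,0,0.1],
    [0,0,0.1,0.6,1.4,0,0.1],
    [0,0,0.115,0.6,1.4,0,0.1],
    [0,0,0.115,0.6,1.4,0,0.1],
    [0,0,0.115,0.6,1.4,0,0.1]
  ]
}}

```text
clock: 26.73
position: [0.5904, -0.1801, 0.1755]
orientation: [-0.323, 2.053, -2.053]
force: [1.2, 0.4, -1.1]
grip_width: 0.337
```

>>> {"method": "jog_arm", "body": {
  "rows": [
    [0,0,0.115,0.7,1.5,0,0.1],
    [0,0,0.115,0.7,1.5,0,0.1],
    [0,0,0.115,0.7,1.5,0,0.1],
    [0,0,0.115,0.7,1.5,0,0.1],
    [0,0,0.115,0.7,1.5,0,0.1]
  ]
}}

```text
clock: 27.15
position: [0.6255, -0.1049, 0.1753]
orientation: [-0.805, 1.693, -1.692]
force: [-1.0, -0.5, -1.0]
grip_width: 0.338
```

>>> {"method": "jog_arm", "body": {
  "rows": [
    [0,0,0.115,0.7,1.4,0,0.1],
    [0,0,0.115,0.7,1.4,0,0.1],
    [0,0,0.115,0.7,1.4,0,0.1],
    [0,0,0.115,0.7,1.4,0,0.1],
    [0,0,0.115,0.7,1.4,0,0.1]
  ]
}}

```text
clock: 27.57
position: [0.6604, -0.035, 0.1752]
orientation: [-1.157, 1.289, -1.288]
force: [0.6, 0.2, -0.7]
grip_width: 0.336
```

>>> {"method": "jog_arm", "body": {
  "rows": [
    [0,0,0.1,0,0,0,0.1],
    [0,0,0,0,0,0,0.1],
    [0,0,0,0,0,0,0.1],
    [0,0,0,0,0,0,0.1],
    [0,0,0,0,0,0,0.1]
  ]
}}

```text
clock: 27.98
position: [0.6602, -0.0362, 0.1755]
orientation: [-1.202, 1.221, -1.221]
force: [-0.3, 0.9, -0.7]
grip_width: 0.335
```

```bash
python3 tube.py pics/w15.png|head -1
```

```text
[ 0.66019939 -0.03623865  0.17545593] -0.9282524268832635 0.3354427362684356 [-0.22  0.65  1.4  -0.    1.1  -0.21]
```

View pics/w15.png

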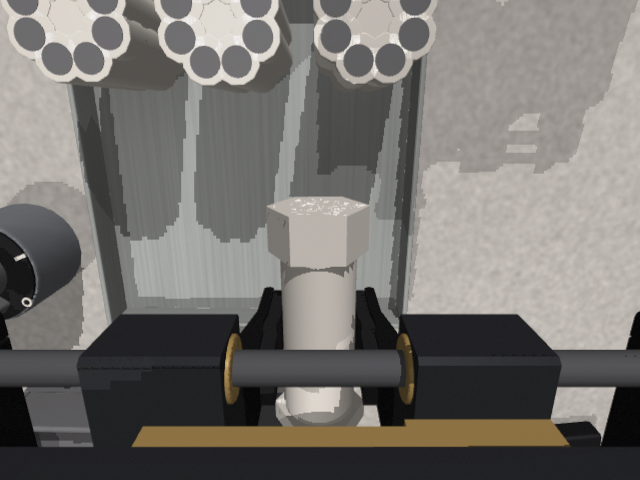

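>>> {"method": "jog_arm", "body": {
  "rows": [
    [0,0,0,0,0,-2.5,0.1],
    [0,0,0,0,0,-3.5,0.1],
    [0,0,0,0,0,-3.5,0.1],
    [0,0,0,0,0,-2.5,0.1],
    [0,0,0,0,0,-1.5,0.1]
  ]
}}

```text
clock: 28.45
position: [0.6582, -0.0358, 0.0371]
orientation: [-1.205, 1.225, -1.217]
force: [0.1, -0.3, -1.2]
grip_width: 0.334
```

>>> {"method": "jog_arm", "body": {
  "rows": [
    [0,0,0,0,0,-0.3,0.1],
    [0,0,0,0,0,-0.3,0.1],
    [0,0,0,0,0,0,0.1],
    [0,0,0,0,0,0,0.1],
    [0,0,0,0,0,0,0.1]
  ]
}}

```text
clock: 28.87
position: [0.6617, -0.036, 0.0363]
orientation: [-1.201, 1.217, -1.222]
force: [-0.5, -0.4, -0.8]
grip_width: 0.338
```

>>> {"method": "jog_arm", "body": {
  "rows": [
    [0,0,0,0,0,-0.4,0.1],
    [0,0,0,0,0,-0.3,0.1],
    [0,0,0,0,0,0,0.1],
    [0,0,0,0,0,0,0.1],
    [0,0,0,0,0,0,0.1]
  ]
}}

```text
clock: 29.28
position: [0.6612, -0.0358, 0.0283]
orientation: [-1.202, 1.218, -1.221]
force: [-0.1, -0.0, 4.9]
grip_width: 0.334
```

>>> {"method": "jog_arm", "body": {
  "rows": [
    [0,0,0,0,0,0,0.55],
    [0,0,0,0,0,0,0.55],
    [0,0,0,0,0,1,0.55],
    [0,0,0,0,0,3,0.55],
    [0,0,0,0,0,4,0.55]
  ]
}}

```text
clock: 29.7
position: [0.6574, -0.0351, 0.1049]
orientation: [-1.208, 1.227, -1.214]
force: [0.7, 0.9, 0.6]
grip_width: 0.536
```

>>> {"method": "jog_arm", "body": {
  "rows": [
    [0,0,0,0,0,4,0.6],
    [0,0,0,0,0,4,0.6],
    [0,0,0,0,0,2,0.6],
    [0,0,0,0,0,0,0.6],
    [0,0,0,0,0,0,0.6]
  ]
}}

```text
clock: 30.12
position: [0.661, -0.0357, 0.2095]
orientation: [-1.201, 1.217, -1.222]
force: [-0.1, -0.2, 0.7]
grip_width: 0.599
```

```bash
python3 tube.py pics/w16.png|head -1
```

```text
[ 0.66096142 -0.03572246  0.20953806] -0.8006768162773008 0.5986928545427181 [-0.22  0.61  1.37 -0.    1.16 -0.21]
```

View pics/w16.png

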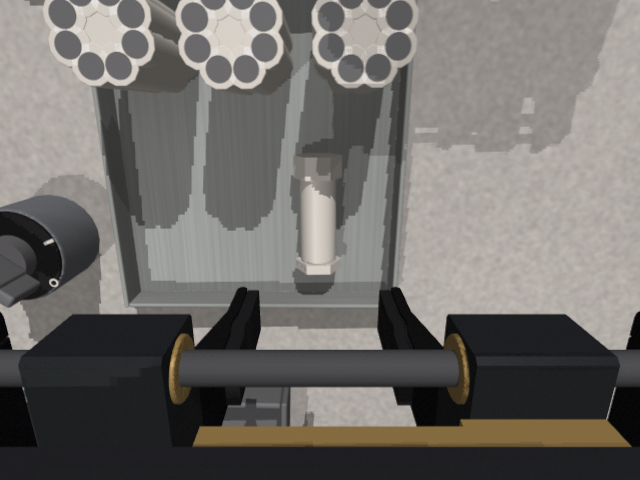

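>>> {"method": "jog_arm", "body": {
  "rows": [
    [0,0,-0.111,-1.45,-2.45,0,0.6],
    [0,0,-0.111,-1.45,-2.45,0,0.6],
    [0,0,-0.111,-1.45,-2.45,0,0.6],
    [0,0,-0.111,-1.45,-2.45,0,0.6],
    [0,0,-0.111,-1.45,-2.45,0,0.6]
  ]
}}

```text
clock: 30.58
position: [0.5856, -0.1583, 0.2048]
orientation: [-0.884, 1.624, -1.615]
force: [-0.1, 0.8, 0.5]
grip_width: 0.601
```

>>> {"method": "jog_arm", "body": {
  "rows": [
    [0,0,-0.111,-1.45,-2.45,0,0.6],
    [0,0,-0.111,-1.45,-2.45,0,0.6],
    [0,0,-0.111,-1.45,-2.45,0,0.6],
    [0,0,-0.111,-1.45,-2.45,0,0.6],
    [0,0,-0.111,-1.45,-2.45,0,0.6]
  ]
}}

```text
clock: 31.0
position: [0.5132, -0.2806, 0.2049]
orientation: [-0.447, 1.983, -1.974]
force: [0.2, -0.6, 0.4]
grip_width: 0.6
```

>>> {"method": "jog_arm", "body": {
  "rows": [
    [0,0,-0.111,-1.45,-2.45,0,0.6],
    [0,0,-0.111,-1.45,-2.45,0,0.6],
    [0,0,-0.111,-1.45,-2.45,0,0.6],
    [0,0,-0.111,-1.45,-2.45,0,0.6],
    [0,0,-0.111,-1.45,-2.45,0,0.6]
  ]
}}

```text
clock: 31.42
position: [0.441, -0.4029, 0.2048]
orientation: [-0.119, -2.166, 2.156]
force: [-0.2, 0.1, -0.6]
grip_width: 0.595
```

>>> {"method": "jog_arm", "body": {
  "rows": [
    [0,0,0,0,0,0,0.54],
    [0,0,0,0,0,0,0.54],
    [0,0,0,0,0,0,0.54],
    [0,0,0,0,0,0,0.54],
    [0,0,0,0,0,0,0.54]
  ]
}}

```text
clock: 31.83
position: [0.4433, -0.4016, 0.2069]
orientation: [-0.114, -2.168, 2.165]
force: [-0.9, 0.7, -0.1]
grip_width: 0.542
```

```bash
python3 tube.py pics/w17.png
```

```text
[ 0.44333555 -0.40163097  0.20690098] -96.08007649636336 0.5417219308571322 [-0.92  0.53  1.54  0.    1.07  0.75]
[ 264    0   80  142 8075] [ 0.5483 -0.4029  0.0491] 0.0528 ((552.4881591796875, -402.4278564453125), (92.51407623291016, 44.04167938232422), 4.1551995277404785)
[ 379    0   11  290 1884] [ 0.496  -0.4547  0.05  ] 0.0524 ((485.33148193359375, -454.2071533203125), (5.782668113708496, 205.3504638671875), 87.61821746826172)
[ 150   24   87   92 6215] [ 0.5591 -0.3299  0.0541] 0.0571 ((558.7476196289062, -329.4330749511719), (56.742740631103516, 57.08729553222656), 20.582307815551758)
[   0   36  238  278 2057] [ 0.4486 -0.2264  0.0501] 0.0525 ((458.9788818359375, -218.17861938476562), (245.67149353027344, 116.09817504882812), 31.14276123046875)
[ 297  153   50  122 4735] [ 0.4474 -0.4047  0.0361] 0.0425 ((444.3165283203125, -404.52545166015625), (36.02585220336914, 96.20844268798828), 84.03340148925781)
[ 197  166   69  101 1575] [ 0.4589 -0.3302  0.0207] 0.0231 ((446.4505920410156, -327.78851318359375), (54.838897705078125, 83.5796127319336), 77.70975494384766)
[265 292 108  12 613] [ 0.381  -0.3959  0.0502] 0.0525 ((380.9243469238281, -395.42315673828125), (86.60641479492188, 6.017358779907227), 87.22708129882812)
```

View pics/w17.png

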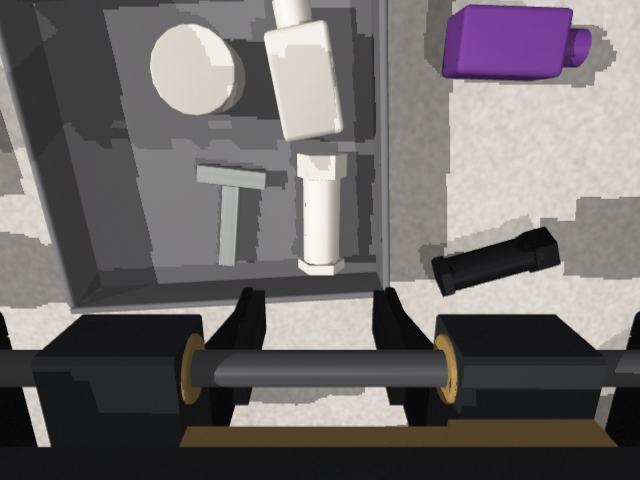

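>>> {"method": "jog_arm", "body": {
  "rows": [
    [0,0,0,0.1,-0.25,-3.5,0.54],
    [0,0,0,0,0,-3.5,0.54],
    [0,0,0,0,0,-3.5,0.54],
    [0,0,0,0,0,-3,0.54],
    [0,0,0,0,0,-1.5,0.54]
  ]
}}

```text
clock: 32.3
position: [0.4431, -0.403, 0.0539]
orientation: [-0.111, -2.17, 2.16]
force: [-0.3, -0.2, 0.3]
grip_width: 0.545
```

>>> {"method": "jog_arm", "body": {
  "rows": [
    [0,0,0,0,0,-1,0.54],
    [0,0,0,0,0,-0.5,0.54],
    [0,0,0,0,0,0,0.54],
    [0,0,0,0,0,0,0.54],
    [0,0,0,0,0,0,0.54]
  ]
}}

```text
clock: 32.72
position: [0.4448, -0.4064, 0.044]
orientation: [-0.119, -2.164, 2.169]
force: [-0.7, -0.4, 0.4]
grip_width: 0.542
```

>>> {"method": "jog_arm", "body": {
  "rows": [
    [0,0,0,0,0.15,-0.8,0.54],
    [0,0,0,0,0,-0.5,0.54],
    [0,0,0,0,0,0,0.54],
    [0,0,0,0,0,0,0.1],
    [0,0,0,0,0,0,0.1]
  ]
}}

```text
clock: 33.13
position: [0.444, -0.4042, 0.0295]
orientation: [-0.117, -2.166, 2.166]
force: [0.3, 0.8, 0.0]
grip_width: 0.464
```

>>> {"method": "jog_arm", "body": {
  "rows": [
    [0,0,0,0,0,0,0.1],
    [0,0,0,0,0,0,0.1],
    [0,0,0,0,0,0,0.1],
    [0,0,0,0,0,0,0.1],
    [0,0,0,0,0,0,0.1]
  ]
}}

```text
clock: 33.55
position: [0.444, -0.4043, 0.0297]
orientation: [-0.118, -2.166, 2.166]
force: [-1.5, 0.3, 0.2]
grip_width: 0.336
```

>>> {"method": "jog_arm", "body": {
  "rows": [
    [0,0,0,0,0,1.5,0.1],
    [0,0,0,0,0,3,0.1],
    [0,0,0,0,0,3.5,0.1],
    [0,0,0,0,0,3.5,0.1],
    [0,0,0,0,0,3,0.1]
  ]
}}

```text
clock: 33.97
position: [0.444, -0.4042, 0.1765]
orientation: [-0.118, -2.165, 2.167]
force: [1.4, 0.2, 0.0]
grip_width: 0.334
```

>>> {"method": "jog_arm", "body": {
  "rows": [
    [0,0,0.06,0.5,1.5,0,0.1],
    [0,0,0.11,0.9,2.5,0,0.1],
    [0,0,0.11,0.9,2.5,0,0.1],
    [0,0,0.11,0.9,2.5,0,0.1],
    [0,0,0.11,0.9,2.5,0,0.1]
  ]
}}

```text
clock: 34.38
position: [0.485, -0.288, 0.1746]
orientation: [-0.403, 2.004, -2.003]
force: [0.5, 1.0, -0.8]
grip_width: 0.338
```

>>> {"method": "jog_arm", "body": {
  "rows": [
    [0,0,0.11,0.9,2.5,0,0.1],
    [0,0,0.11,0.9,2.5,0,0.1],
    [0,0,0.11,0.9,2.5,0,0.1],
    [0,0,0.11,0.9,2.5,0,0.1],
    [0,0,0.11,0.9,2.5,0,0.1]
  ]
}}

```text
clock: 34.8
position: [0.53, -0.1628, 0.1745]
orientation: [-0.847, 1.652, -1.652]
force: [0.1, 0.0, -0.5]
grip_width: 0.336
```

>>> {"method": "jog_arm", "body": {
  "rows": [
    [0,0,0.11,0.9,2.5,0,0.1],
    [0,0,0.11,0.9,2.5,0,0.1],
    [0,0,0.11,0.9,2.5,0,0.1],
    [0,0,0.11,0.9,2.5,0,0.1],
    [0,0,0.11,0.9,2.5,0,0.1]
  ]
}}

```text
clock: 35.22
position: [0.575, -0.0378, 0.1744]
orientation: [-1.174, 1.264, -1.263]
force: [0.0, -0.6, -0.8]
grip_width: 0.34
```

>>> {"method": "jog_arm", "body": {
  "rows": [
    [0,0,0.07,0,0.3,0,0.1],
    [0,0,0,0,0,0,0.1],
    [0,0,0,0,0,0,0.1],
    [0,0,0,0,0,0,0.1],
    [0,0,0,0,0,0,0.1]
  ]
}}

```text
clock: 35.63
position: [0.5748, -0.0371, 0.1745]
orientation: [-1.204, 1.218, -1.218]
force: [-0.7, -0.7, -0.4]
grip_width: 0.338
```

```bash
python3 tube.py pics/w18.png|head -1
```

```text
[ 0.57475045 -0.03708457  0.17448994] -0.6514338920514294 0.33757851651844556 [-0.26  0.55  1.62 -0.    0.97 -0.25]
```

View pics/w18.png

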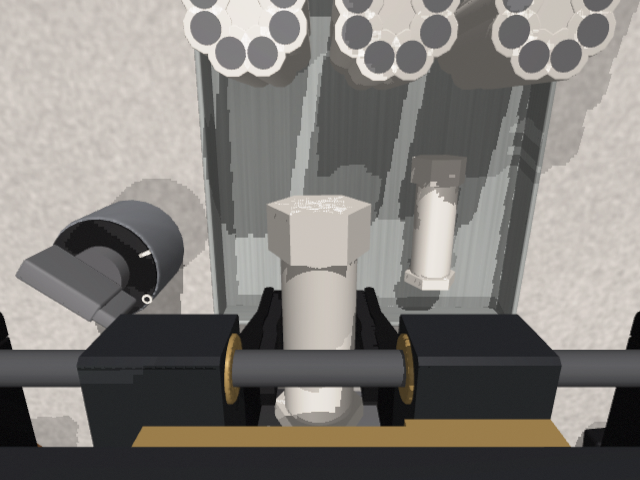

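>>> {"method": "jog_arm", "body": {
  "rows": [
    [0,0,0,0.5,0,-2.5,0.1],
    [0,0,0,0,0,-3.5,0.1],
    [0,0,0,0,0,-3.5,0.1],
    [0,0,0,0,0,-2.5,0.1],
    [0,0,0,0,0,-1.5,0.1]
  ]
}}

```text
clock: 36.1
position: [0.5781, -0.0367, 0.0366]
orientation: [-1.206, 1.221, -1.214]
force: [-0.1, -0.8, -0.8]
grip_width: 0.339
```

>>> {"method": "jog_arm", "body": {
  "rows": [
    [0,0,0,0,0,-0.3,0.1],
    [0,0,0,0,0,-0.3,0.1],
    [0,0,0,0,0,0,0.1],
    [0,0,0,0,0,0,0.1],
    [0,0,0,0,0,0,0.1]
  ]
}}

```text
clock: 36.52
position: [0.581, -0.0365, 0.035]
orientation: [-1.203, 1.214, -1.218]
force: [0.3, -0.3, -0.6]
grip_width: 0.335
```

>>> {"method": "jog_arm", "body": {
  "rows": [
    [0,0,0,0,0,-0.4,0.1],
    [0,0,0,0,0,-0.2,0.1],
    [0,0,0,0,0,0,0.1],
    [0,0,0,0,0,0,0.1],
    [0,0,0,0,0,0,0.1]
  ]
}}

```text
clock: 36.93
position: [0.5801, -0.0362, 0.0277]
orientation: [-1.205, 1.215, -1.216]
force: [0.0, 0.1, 0.3]
grip_width: 0.339
```

>>> {"method": "jog_arm", "body": {
  "rows": [
    [0,0,0,0,0,0,0.55],
    [0,0,0,0,0,0,0.55],
    [0,0,0,0,0,1,0.55],
    [0,0,0,0,0,3,0.55],
    [0,0,0,0,0,4,0.55]
  ]
}}

```text
clock: 37.35
position: [0.5776, -0.0357, 0.1061]
orientation: [-1.209, 1.222, -1.211]
force: [0.6, 0.4, -0.3]
grip_width: 0.536
```

>>> {"method": "jog_arm", "body": {
  "rows": [
    [0,0,0,0,0,4,0.6],
    [0,0,0,0,0,4,0.6],
    [0,0,0,0,0,2,0.6],
    [0,0,0,0,0,0,0.6],
    [0,0,0,0,0,0,0.6]
  ]
}}

```text
clock: 37.77
position: [0.5806, -0.0362, 0.2097]
orientation: [-1.203, 1.212, -1.218]
force: [-0.6, -0.6, -0.2]
grip_width: 0.598
```

```bash
python3 tube.py pics/w19.png|head -1;python3 - <<'E'
from h import *
for n in["top","side"]:
    s=env.snapshot(n);cv2.imwrite(f"pics/{n}19.png",s["color"])
E
```

```text
[ 0.58056162 -0.0362394   0.20972152] -0.5092103940177333 0.5976166252007282 [-0.25  0.51  1.58 -0.    1.05 -0.25]
```

View pics/w19.png

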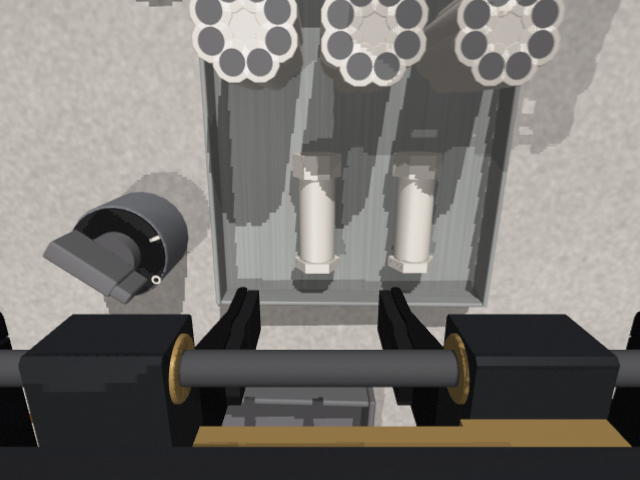

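View pics/top19.png

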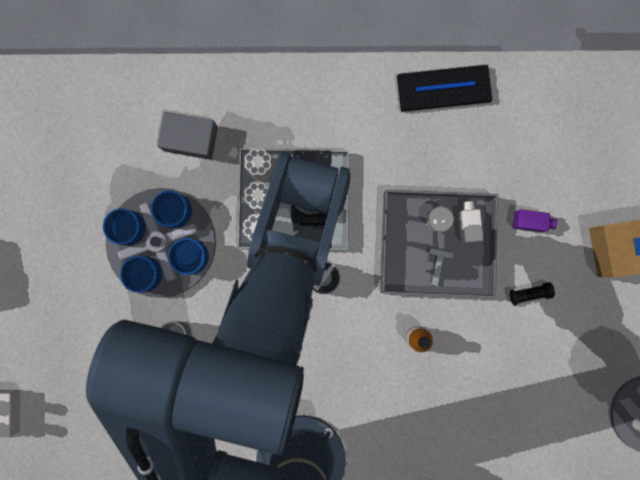

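View pics/side19.png

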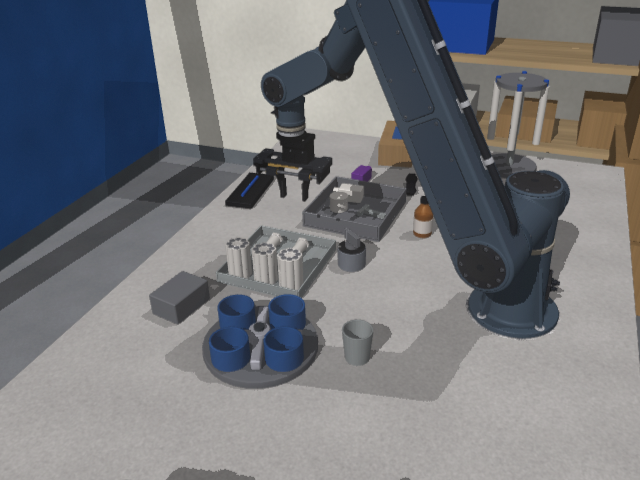

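>>> {"method": "jog_arm", "body": {
  "rows": [
    [0,0,0.114,-1.93,-0.26,0,0.5],
    [0,0,0.114,-1.93,-0.26,0,0.5],
    [0,0,0.114,-1.93,-0.26,0,0.5],
    [0,0,0.114,-1.93,-0.26,0,0.5],
    [0,0,0.114,-1.93,-0.26,0,0.5]
  ],
  "squeeze": 30
}}

```text
clock: 38.33
position: [0.4814, -0.0488, 0.2057]
orientation: [-1.426, 0.786, -0.779]
force: [-0.4, 0.1, -0.6]
grip_width: 0.503
```

>>> {"method": "jog_arm", "body": {
  "rows": [
    [0,0,0.114,-1.93,-0.26,0,0.5],
    [0,0,0.114,-1.93,-0.26,0,0.5],
    [0,0,0.114,-1.93,-0.26,0,0.5],
    [0,0,0,0,0,0,0.5],
    [0,0,0,0,0,0,0.5]
  ]
}}

```text
clock: 38.75
position: [0.4245, -0.0567, 0.2065]
orientation: [-1.506, 0.528, -0.523]
force: [-0.1, 0.7, -0.3]
grip_width: 0.503
```

```bash
cat > iso.py <<'E'
from h import *
import sys
s,P,o=wrist();cv2.imwrite(sys.argv[1],s["color"])
x,y,z=P[...,0],P[...,1],P[...,2]
near=np.hypot(x-.426,y+.057)<.05
m=near&(z>.09)&(z<.106);m[345:]=False
q=P[m];print(len(q),cv2.minAreaRect((q[:,:2]*1000).astype(np.float32)))
R=Ro.from_rotvec(o["orientation"]).as_matrix();print(o["position"],np.degrees(np.arctan2(R[1,2],R[0,2])),o["force"].round(1),o["moment"].round(2),o["grip_width"],o["joint_positions"].round(2))
E
python3 iso.py pics/w20.png
```

```text
1886 ((424.4659729003906, -56.95149230957031), (13.911577224731445, 61.616817474365234), 51.697330474853516)
[ 0.42448545 -0.05668114  0.20652474] 51.54773567650338 [-0.1  0.7 -0.3] [ 0.05 -0.17  0.03] 0.5027193283763937 [-0.4   0.32  1.94  0.    0.88 -1.29]
```

View pics/w20.png

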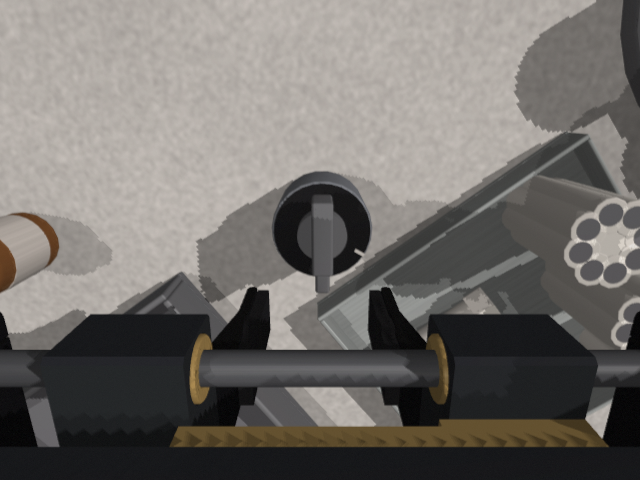

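>>> {"method": "jog_arm", "body": {
  "rows": [
    [0,0,0,0.1,0,-3.5,0.5],
    [0,0,0,0,0,-3.5,0.5],
    [0,0,0,0,0,-3,0.5],
    [0,0,0,0,0,-1.7,0.5],
    [0,0,0,0,0,0,0.5]
  ]
}}

```text
clock: 39.22
position: [0.426, -0.0564, 0.0871]
orientation: [-1.506, 0.529, -0.519]
force: [0.3, -0.1, 0.2]
grip_width: 0.501
```

>>> {"method": "jog_arm", "body": {
  "rows": [
    [0,0,0,0,0,0,0.5],
    [0,0,0,0,0,0,0],
    [0,0,0,0,0,0,0],
    [0,0,0,0,0,0,0],
    [0,0,0,0,0,0,0]
  ]
}}

```text
clock: 39.63
position: [0.4274, -0.0572, 0.0916]
orientation: [-1.507, 0.521, -0.525]
force: [0.0, -0.1, -0.1]
grip_width: 0.279
```

>>> {"method": "jog_arm", "body": {
  "rows": [
    [0,0,0,0,0,0,0],
    [0,0,0,0,0,0,0],
    [0,0,0,0,0,0,0],
    [0,0,0,0,0,0,0],
    [0,0,0,0,0,0,0]
  ]
}}

```text
clock: 40.05
position: [0.4274, -0.0566, 0.0912]
orientation: [-1.506, 0.521, -0.525]
force: [1.5, 4.2, 5.1]
grip_width: 0.153
```

Gripped (13.5 mm). Turn +62°.

>>> {"method": "jog_arm", "body": {
  "rows": [
    [0,0,0.1,0,0,0,0],
    [0,0,0.1,0,0,0,0],
    [0,0,0.1,0,0,0,0],
    [0,0,0.1,0,0,0,0],
    [0,0,0.1,0,0,0,0]
  ]
}}

```text
clock: 40.47
position: [0.4275, -0.0564, 0.0912]
orientation: [-1.566, 0.128, -0.132]
force: [2.1, 6.4, 6.3]
grip_width: 0.16
```

>>> {"method": "jog_arm", "body": {
  "rows": [
    [0,0,0.1,0,0,0,0],
    [0,0,0.1,0,0,0,0],
    [0,0,0.1,0,0,0,0],
    [0,0,0.1,0,0,0,0],
    [0,0,0.1,0,0,0,0]
  ]
}}

```text
clock: 40.88
position: [0.4274, -0.0561, 0.0912]
orientation: [-1.554, -0.265, 0.261]
force: [3.1, 8.8, 4.7]
grip_width: 0.157
```

>>> {"method": "jog_arm", "body": {
  "rows": [
    [0,0,0.05,0,0,0,0],
    [0,0,0.035,0,0,0,0],
    [0,0,0,0,0,0,0],
    [0,0,0,0,0,0,0],
    [0,0,0,0,0,0,0]
  ]
}}

```text
clock: 41.3
position: [0.4274, -0.056, 0.0912]
orientation: [-1.545, -0.325, 0.321]
force: [3.1, 7.5, 5.6]
grip_width: 0.162
```

```bash
python3 iso.py pics/w21.png
```

```text
4454 ((412.1316223144531, -62.708839416503906), (32.69773483276367, 31.690340042114258), 63.4515380859375)
[ 0.42743481 -0.05604337  0.0912266 ] 113.5993216396417 [3.1 7.5 5.6] [ 1.32 -0.61 -0.56] 0.16177893087215284 [-0.39  0.56  2.04  0.    0.54 -2.38]
```

Stop torque is reached (-0.56 N m). Release and rise.

>>> {"method": "jog_arm", "body": {
  "rows": [
    [0,0,0,0,0,0,0.5],
    [0,0,0,0,0,0,0.5],
    [0,0,0,0,0,0,0.5],
    [0,0,0,0,0,3,0.5],
    [0,0,0,0,0,4,0.5]
  ]
}}

```text
clock: 41.77
position: [0.4242, -0.0564, 0.1586]
orientation: [-1.541, -0.32, 0.333]
force: [1.3, -0.1, -0.1]
grip_width: 0.445
```

>>> {"method": "jog_arm", "body": {
  "rows": [
    [0,0,0,0,0,4,0.6],
    [0,0,0,0,0,4,0.6],
    [0,0,0,0,0,0,0.6],
    [0,0,0,0,0,0,0.6],
    [0,0,0,0,0,0,0.6]
  ]
}}

```text
clock: 42.18
position: [0.4258, -0.0569, 0.2402]
orientation: [-1.546, -0.326, 0.328]
force: [-1.2, 0.3, -0.6]
grip_width: 0.598
```

```bash
python3 iso.py pics/w22.png; python3 - <<'E'
from h import *
for n in["top","side"]:
    s=env.snapshot(n);cv2.imwrite(f"pics/{n}22.png",s["color"])
E
```

```text
1494 ((424.85736083984375, -57.16657638549805), (61.91699981689453, 13.956016540527344), 21.853229522705078)
[ 0.425809   -0.05686855  0.24024757] 113.89699502049265 [-1.2  0.3 -0.6] [ 0.13 -0.14 -0.01] 0.5977662050130247 [-0.39  0.27  1.9  -0.    0.97 -2.38]
```

View pics/w22.png

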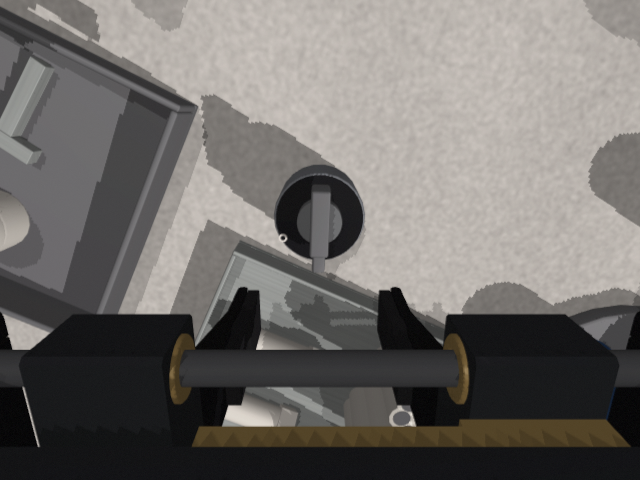

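View pics/top22.png

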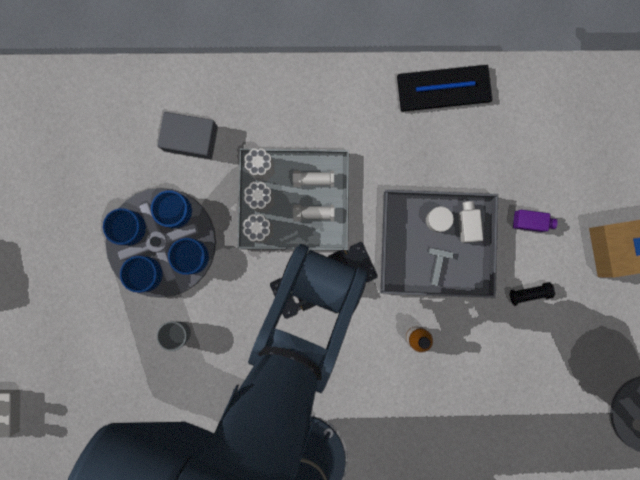

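```bash
python3 -c "
from plant import env
print(env.hand_in())"
```

```text
the job is handed in; nothing more can be done
None
```

The job is done and handed in at about 42 s of the 210 s allowed; hand-in gives no verdict.

- **Isolator off:** I turned it off before touching any insert. The wrist camera showed the bar move 60.0° (21.7° to -38.3°) to the OFF ring, against the stop.
- **Load moved:** All three inserts found in the rotor are standing in the tray, and both tubes found in the crate are lying in it. The fourth bucket was empty, and I saw no third tube.
- **Isolator on:** I turned it back on only after everything was in the tray. It ended against the stop at 21.9°, within 0.2° of where it started.

The last top picture shows all four buckets empty and the five items inside the tray walls. The flask, jar and key are still in the crate, and nothing standing around looks moved. The arm ended clear of everything and I saw no drops or slips. No check failed. The only disagreement was 1–4 mm between the top and wrist cameras on positions, so I used the wrist camera for the grasps.

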